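# Secure the gas bottle hoop with its spring-ring linch pin

## Robot

A 6-joint arm with a two-finger parallel gripper is mounted at the origin on the work surface. World frame = base frame: x ahead of the robot, y to its left, z up, the work surface at z = 0. Lengths are in m, angles in degrees, forces in N, time in s.
With the tool pointing down it reaches from about 0.275 to 0.825 m from the base axis. Payload 5.2 kg.
Tool frame: the origin (TCP) lies at the very end of the fingers, on their centre line; the grasp point (between the pads) lies 19 mm behind it; z points along the fingers, y is the direction in which the jaws open and shut (so a half turn about z gives the same grasp; the last joint's range is limited). The gripper opens to 93 mm and grips with 3 to 60 N. Pads are 15 mm wide; open, the fingers measure 128 mm over their backs; the gripper's body (75 mm by 188 mm) begins 65 mm behind the grasp point.
Start: joints at [-77.452, 14.817, 87.949, -0, 77.235, -11.62], TCP at [0.225, -0.502, 0.219] pointing down, gripper open.
Joint ranges: [-179.93, 179.93], [-52.35, 119.4], [10.71, 147.94], [-69.91, 249.91], [12.55, 155.21], [-178.61, 178.61]. Speed limits (degrees/s): [147.25, 147.25, 180, 180, 180, 180].

## Interface

Orientations are given as a 3x3 rotation matrix whose columns are the frame's x, y, z axes.
In Python, from plant import arm, read_camera, calibration, close_job gives the robot as it stands.
- The arm moves only by the tool drive_tool, never from a script. Its argument "rows" is a list of rows, each a list of 5 numbers: the shift along the tool's x, y, z in m, then the turn about the tool's z in rad, then the closure in counts, from 0 (fully open) to 255 (shut). In form: [[dx, dy, dz, yaw, claw], ...]. A call has 1 to 5 rows; each row is the pose to reach, as a shift and turn from the pose commanded when the call began, along the tool's axes at that moment; what a row does not reach only later rows make up. A row lasts 1/8 s, in which the tool goes at most 62.5 mm and 10.7 degrees, less where a joint would pass 70% of its speed; a pose out of reach is approached as far as the arm can. A call with a gripper value outside its range is refused whole. The fingers move at their own pace and stop on an object; "newtons" is the grip in N (left out, the last holds). Time passes only in rows, so rows that repeat a pose let the fingers close. It gives the time, the measured TCP pose, the force and the opening at its end, in the units of the state.
- arm.get_state(): the state, without advancing time (a new reading comes with each control period).
- read_camera(name): name is "side" or "top"; returns (picture, depth): 420x560x3 uint8, red, green, blue; 420x560 float32, m along the optical axis (not along the pixel's ray), 0 where there is no reading.
- calibration(name): a dict with "K" (3x3 intrinsics, pixels), "rvec" (rotation vector, rad) and "tvec" (3), from world to camera coordinates, as OpenCV has them. Camera axes: x right, y down, z forward; pixel columns grow to the right and rows downward; lengths in m; the calibration is good to about 2 mm. A picture is of the moment at which its call begins. calibration takes no time and is no camera call.
- close_job(): hands the job in, once; it reports no verdict.
The state is a dict: "time": time; "qpos": joint angles; "qd": joint speeds; "effort": joint torques, N m; "tcp_pos": TCP position; "orientation": TCP orientation; "contact_force": force on the tool from outside, world axes, zero at the start; "ft_torque": the same for the moment, N m; "opening": opening from 0.0 (shut) to 1.0 (fully open).
Only numpy, scipy, OpenCV 4.12 (cv2) and the standard library are available. Lean on these libraries where they do the work, as an engineer would, in place of code of your own. Each camera call takes 0.05 s, during which the arm holds its last target.

## Task

Secure the hoop bar of the small gas bottle: take the yellow-headed linch pin from its parking block, gently feel for the hole in the post and push the pin fully home until its head sits against the post. Then flip the sprung wire ring over the top of the post until it snaps down over the pin's end, let go, and leave everything else where it stands. Never force the pin: keep it under 30 N against the stand and post.

Things in the scene. Friction and masses are not known exactly. Their poses are not given: they have to be found in the camera images.
- stand: fixed bottle stand: grey base plate 150 x 330 x 12 mm with a small blue gas bottle (80 mm across, 290 mm tall with valve) centred at x 20, y -170 mm, and a flat steel hoop bar (52 mm wide in x, top face 60 mm above the table) slotted over an upright red steel post. Origin on the table under the post's axis; x is the direction in which the pin is pushed through the post; z up.
- post_foot (a point): on the post's axis, level with the hoop bar's top, 60 mm above the table. The post measures 24 mm along the stand's x (faces 12 mm either side) and 26 mm along y. Its cross hole runs along x: an opening 12 mm wide and 11.4 mm high, no chamfer, right through; the post's flat top is 20 mm above the hole's axis. Axes as stand.
- hole_mark (a point): fixed to the stand, in the plane of the post's near face (the one towards the stand's -x), mid-width, 85 mm above the table. The post was screwed up by an unknown amount: the true hole axis lies 3 to 15 mm straight above this point (not reported; find it by feel or sight). The post does not move under gentle pushes. Axes as stand.
- rest: fixed parking block on which the pin lies at the start: black foot 90 x 70 x 10 mm, grey pillar 26 mm (x) x 11 mm (y), top 60 mm above the table. Origin on the table, the pillar's centre 17 mm behind it (-x); x is the direction in which the parked pin points.
- pin: loose linch pin, about 150 g with its wire ring: yellow head 34 (x) x 16 (y) x 20 mm (z), steel shank 9.5 to 10 mm thick, 38 mm long, blunt end. Origin at the middle of the lower edge of the head's front face (shoulder); x points along the shank to its tip, z up; head spans x -34 to 0, z 0 to 20 mm; shank axis at z 10 mm. Lies level.
- pin_grip (a point): a point inside the head, 14 mm behind the shoulder on the shank's axis: good place to take it between its flat sides (16 mm, along the pin's y). Axes as pin.
- pin_tip (a point): the middle of the shank's end, 38 mm ahead of the shoulder; it stands out 14 mm behind the post when the pin is home. Axes as pin.
- ring_hinge (a point): middle of the ring's hinge, inside the head, 30 mm behind the shoulder, at the height of the shank's axis. The ring is a wire bail 78 mm long from here to its far bar and 44 mm wide over the wire centres, wire 6 mm. Axes as pin.
- ring_rim (a point): the middle of the ring's far cross-bar (wire 6 mm thick, running along the pin's y), 78 mm from its hinge. Turns with the ring. Move the bar along its arc, upwards as well as forwards: a level push from behind at the open position binds by friction.
- ring (a joint): angle of the sprung wire ring about its hinge (pin's y). 0 = open, leaning back away from the tip, 40 degrees up from level, its bar 60 mm above and 50 mm behind the hinge; grows as it swings up, over head and post, and down; 2.27 rad = closed, level around the post, bar 10 mm past the pin's end. An over-centre spring pulls it open below 1.13 rad, shut above; 2 to 3 N at the bar carries it over. The fit is loose: a released pin droops up to 8 degrees.
- wash_bottle: bystander: white wash bottle with red cap, 64 mm across, 170 mm tall; origin at its foot. Leave alone.
- soap: bystander: clear bottle with green label, 60 mm across, 180 mm tall; origin at its foot. Leave alone.
- cotton_jar: bystander: glass jar with red lid, 80 mm across, 100 mm tall; origin at its foot. Leave alone.
- slide_box: bystander: blue slide box 100 x 80 x 35 mm; origin at its underside. Leave alone.
- spanner: bystander: steel spanner lying on the bench. Leave alone.
- spare_pin: bystander: plain steel pin without head or ring, 10 mm thick, 70 mm long, lying on the bench. Not the one to use; leave alone.
- beaker: bystander: glass beaker, 70 mm across, 90 mm tall; origin at its foot. Leave alone.

How it is judged (in metres and radians):
On the way:
1. the pin is pushed fully home through the post while the ring is still open (x of pin_tip in the frame of hole_mark above 0.0355 m and z of pin_tip in the frame of hole_mark between 0 and 0.019 m and horizontal distance between pin_tip and stand below 0.03 m and angle between the x axis of pin and the x axis of stand, either way round below 0.2 rad and value of joint ring below 1 rad), for 0.2 s.
At the end, for the whole second after the job is handed in: The pin is through the post's hole with its head within 3.5 mm of the post's near face and within 0.2 rad of straight, the ring is snapped shut over the pin's end (above 2.15 rad), and all is at rest and let go (x of pin_tip in the frame of hole_mark above 0.0345 m and z of pin_tip in the frame of hole_mark between 0 and 0.019 m and horizontal distance between pin_tip and stand below 0.03 m and angle between the x axis of pin and the x axis of stand, either way round below 0.2 rad and value of joint ring above 2.15 rad and linear speed of pin below 0.01 m/s); the robot touches nothing.
It fails at once if the pin (with its ring) is pressed against the stand or its post with more than 30 N (contact force between pin and stand above 30 N).
It fails at once if another thing on the bench is shifted by more than 20 mm (distance of any of wash_bottle, soap, cotton_jar, slide_box, spanner, spare_pin, beaker from where it was at the start of the episode above 0.02 m).
It also fails if it takes over 72 s, if anything falls off the work surface, if the arm or the gripper's body presses on something with over 40 N, if the wrist force passes 120 N, or if a joint passes its speed limit or range.

## Working session

There is one attempt and no reset: what is moved stays moved. The work goes in short steps, Python scripts to look and compute and a tool call to move; the robot and the scene stay as the last step left them, time stands still between calls to the robot, and variables do not carry over. Pictures are saved under pics/ and viewed, and the job is handed in when it is done.

Besides the shell and the picture viewer there is one more tool, called as a command line: name --pt "numbers of a row" for each row, then --argument value for the rest. drive_tool: Moves the arm, as the interface text tells. Its arguments: {"type":"object","properties":{"rows":{"type":"array"},"newtons":{"type":"number"}},"required":["rows"]}

```bash
ls; mkdir -p pics; python3 - <<'E'
from plant import arm, read_camera, calibration
import cv2,numpy as np
s=arm.get_state(); print(s)
for n in("side","top"):
    p,d=read_camera(n); cv2.imwrite(f"pics/{n}0.png",p[:,:,::-1]); np.save(f"pics/{n}0_d.npy",d)
    c=calibration(n); R=cv2.Rodrigues(np.array(c["rvec"]))[0]; print(n,c["K"],R,-R.T@np.array(c["tvec"]).ravel())
E
```

```text
pics
{'time': 0.0, 'qpos': array([-7.74523757e+01,  1.48586553e+01,  8.80106411e+01, -1.00299055e-03,
        7.72353246e+01, -1.16209845e+01]), 'qd': array([ 6.36632246e-02, -4.09411185e-05,  4.02396614e-02,  3.04860025e-02,
        1.80090265e-02, -1.30044003e-01]), 'effort': array([-1.83208125e-03, -4.37318766e+01, -2.84001321e+01,  7.16071017e-02,
        4.11883788e-02, -1.30401472e-04]), 'tcp_pos': array([ 0.22506391, -0.50123902,  0.21782645]), 'orientation': array([[ 9.12343051e-01,  4.09426412e-01, -4.13361375e-04],
       [ 4.09426470e-01, -9.12341385e-01,  1.77865987e-03],
       [ 3.51103641e-04, -1.79198906e-03, -9.99998333e-01]]), 'contact_force': array([ 0.73641306, -0.02998414,  0.26306326]), 'ft_torque': array([-0.05973278,  0.05590795,  0.02698371]), 'opening': 0.9996525049697954}
side [[384.52997576   0.         279.27042105]
 [  0.         384.52997576 209.0168991 ]
 [  0.           0.           1.        ]] [[-0.93770414 -0.34740847  0.00427767]
 [-0.19425012  0.51402079 -0.83549358]
 [ 0.28805873 -0.78427673 -0.54948356]] [0.23029272 0.79839658 0.64665809]
top [[481.82683825   0.         274.63467691]
 [  0.         481.82683825 206.80033931]
 [  0.           0.           1.        ]] [[ 0.0169463  -0.9998388  -0.00593212]
 [-0.99381896 -0.01619267 -0.10982569]
 [ 0.10971193  0.0077566  -0.99393316]] [0.38146312 0.06139933 1.20574522]
```

View pics/side0.png

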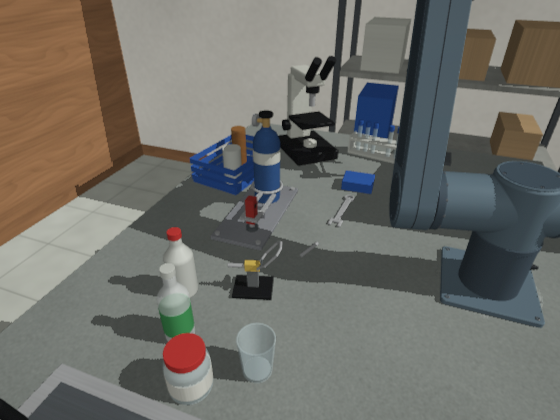

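View pics/top0.png

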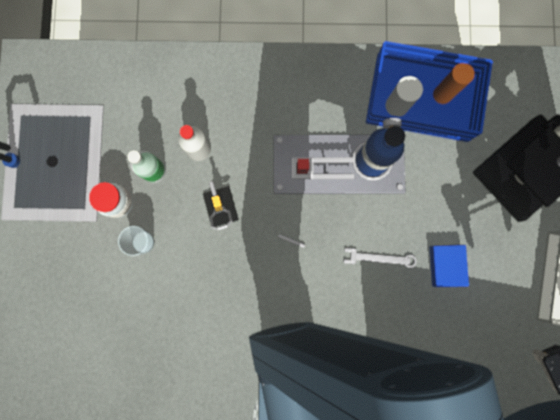

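Side view: the pin (yellow head) is near (252,266) and the red post near (251,206). Top view: the head is near (216,203) and the red post top near (302,166). I'll zoom in and measure.

```bash
cat > h.py <<'E'
import cv2,numpy as np
from plant import calibration
C={n:calibration(n) for n in("side","top")}
def cam(n):
    c=C[n]; R=cv2.Rodrigues(np.array(c["rvec"],float))[0]; t=np.array(c["tvec"],float).ravel(); return np.array(c["K"]),R,t
def ray(n,u,v):
    K,R,t=cam(n); d=R.T@(np.linalg.inv(K)@np.array([u,v,1.])); return -R.T@t,d
def onz(n,u,v,z):
    o,d=ray(n,u,v); return o+d*(z-o[2])/d[2]
def two(a,b):  # side px, top px
    o1,d1=ray("side",*a); o2,d2=ray("top",*b)
    d1/=np.linalg.norm(d1); d2/=np.linalg.norm(d2)
    s=np.linalg.lstsq(np.c_[d1,-d2],o2-o1,rcond=None)[0]
    p=o1+s[0]*d1;q=o2+s[1]*d2; return (p+q)/2,np.linalg.norm(p-q)
def dep(n,u,v,z):
    K,R,t=cam(n); return R.T@(np.linalg.inv(K)@np.array([u,v,1.])*z-t)
def proj(n,p):
    K,R,t=cam(n); q=K@(R@np.array(p)+t); return q[:2]/q[2]
E
python3 - <<'E'
import cv2,numpy as np
from h import *
s=cv2.imread("pics/side0.png");t=cv2.imread("pics/top0.png")
cv2.imwrite("pics/z1.png",cv2.resize(s[180:310,200:330],None,fx=6,fy=4.5,interpolation=cv2.INTER_CUBIC)[:600])
cv2.imwrite("pics/z2.png",cv2.resize(t[120:250,180:340],None,fx=4.6,fy=4.6,interpolation=cv2.INTER_CUBIC))
for n,im in(("side",s),("top",t)):
    d=np.load(f"pics/{n}0_d.npy"); h=cv2.cvtColor(im,cv2.COLOR_BGR2HSV)
    H,S,V=cv2.split(h)
    for nm,m in(("yel",(H>18)&(H<35)&(S>130)&(V>90)),("red",((H<6)|(H>174))&(S>120)&(V>40))):
        k,l,st,c=cv2.connectedComponentsWithStats(m.astype(np.uint8))
        for i in range(1,k):
            if st[i,4]>15:
                vs,us=np.where(l==i); P=np.array([dep(n,u,v,d[v,u]) for u,v in zip(us,vs)])
                print(n,nm,st[i],c[i].round(1),np.median(P,0).round(4),P[:,2].max().round(4),cv2.minAreaRect(np.c_[us,vs].astype(np.float32)))
E
```

```text
side yel [258 119  11   8  46] [263.8 122. ] [ 0.6254 -0.1524  0.2614] 0.2694 ((263.0, 122.5), (7.0, 10.0), 90.0)
side yel [245 260  15  11 143] [251.1 264.8] [0.5112 0.2158 0.0756] 0.0803 ((252.0, 265.0), (10.0, 14.0), 90.0)
side red [245 196  12  22 223] [250.5 206.3] [0.5983 0.021  0.0898] 0.6467 ((250.5, 206.5), (21.0, 11.0), 90.0)
side red [166 227  16  14 172] [173.7 233.4] [0.6552 0.276  0.1669] 0.6467 ((173.7353057861328, 233.4412078857422), (13.339459419250488, 14.309601783752441), 75.96376037597656)
side red [ 163  333   42   40 1331] [183.8 352.8] [0.5153 0.4768 0.0984] 0.6467 ((183.5, 352.5), (39.0, 41.0), 90.0)
top yel [211 195  11  16 124] [216.6 202.5] [0.5151 0.2077 0.0786] 0.0836 ((216.6000213623047, 202.8000030517578), (14.546476364135742, 8.854375839233398), 71.56504821777344)
top red [180 125  14  14 149] [186.3 131.5] [0.6598 0.2674 0.1688] 0.1726 ((186.50001525878906, 131.50001525878906), (12.727920532226562, 12.727922439575195), 45.0)
top red [297 159  12  14 128] [302.6 164.6] [0.6015 0.0082 0.1103] 1.2057 ((302.5, 165.5), (13.0, 11.0), 90.0)
top red [ 90 182  30  30 696] [104.1 196.7] [0.5204 0.4666 0.0988] 1.2057 ((104.5, 196.5), (29.0, 29.0), 90.0)
```

View pics/z1.png

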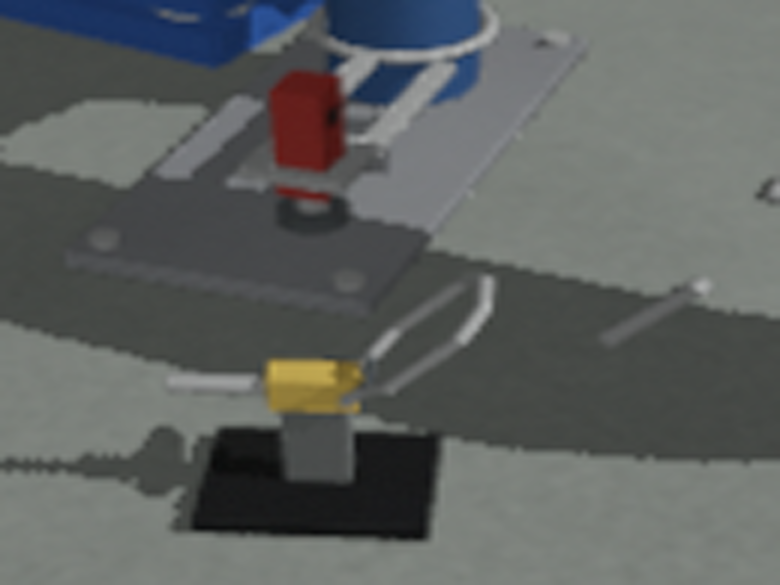

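View pics/z2.png

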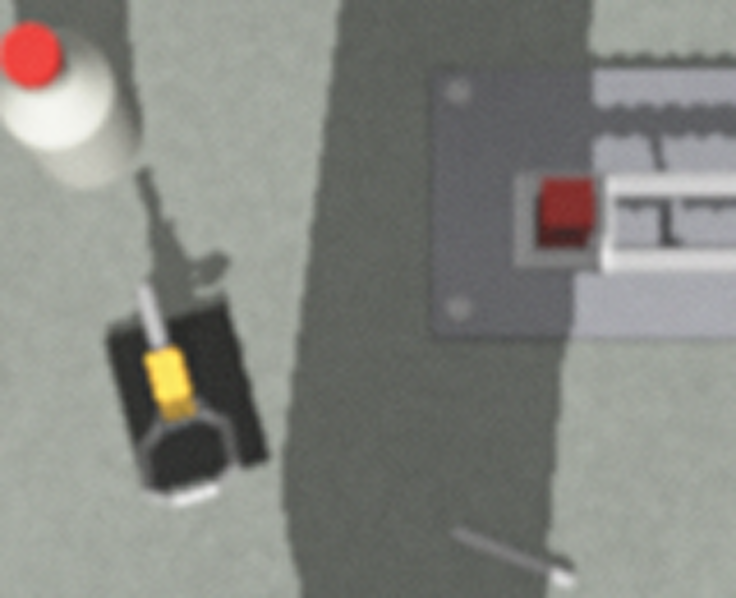

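```bash
python3 - <<'E'
import cv2,numpy as np
from h import *
s=cv2.imread("pics/side0.png");t=cv2.imread("pics/top0.png")
ds=np.load("pics/side0_d.npy");dt=np.load("pics/top0_d.npy")
# top red component z map
print("top-view post z/mm")
for v in range(156,176): print(v,[int(round(1000*dep('top',u,v,dt[v,u])[2])) for u in range(294,312)], [int(x) for x in t[v,294:312,2]])
# plate corners via edges of plate: depth z ~12mm
P=np.zeros((420,560,3))
vv,uu=np.mgrid[0:420,0:560]
K,R,tt=cam('top')
X=(np.linalg.inv(K)@np.stack([uu.ravel(),vv.ravel(),np.ones(uu.size)])*dt.ravel()-tt[:,None]).T@R
X=X.reshape(420,560,3)
m=((X[...,2]>0.008)&(X[...,2]<0.016)); sub=np.zeros_like(m); sub[125:205,262:412]=m[125:205,262:412]
k,l,st,c=cv2.connectedComponentsWithStats(sub.astype(np.uint8)); i=1+st[1:,4].argmax(); print(st[i])
# black foot
g=cv2.cvtColor(t,cv2.COLOR_BGR2GRAY)
hsv=cv2.cvtColor(t,cv2.COLOR_BGR2HSV)
fm=np.zeros_like(g); fm[170:240,195:250]=(g[170:240,195:250]<45)
k,l,st2,c=cv2.connectedComponentsWithStats(fm); j=1+st2[1:,4].argmax(); print(st2[j],c[j])
def rect(pts,z):
    W=np.array([onz('top',u,v,z)[:2] for u,v in pts]); r=cv2.minAreaRect((W*1000).astype(np.float32)); print(r); print(cv2.boxPoints(r))
vs,us=np.where(l==j); rect(np.c_[us,vs],0.010)
k,l,st,c=cv2.connectedComponentsWithStats(sub.astype(np.uint8)); vs,us=np.where(l==i); rect(np.c_[us,vs],0.012)
E
```

```text
top-view post z/mm
156 [11, 11, 8, 12, 10, 13, 11, 12, 11, 12, 17, 14, 14, 10, 12, 12, 12, 8] [101, 100, 101, 102, 102, 100, 100, 100, 100, 103, 100, 102, 99, 101, 113, 140, 152, 157]
157 [55, 60, 64, 59, 61, 59, 62, 57, 59, 57, 62, 63, 59, 60, 60, 56, 62, 58] [110, 112, 111, 108, 112, 111, 110, 112, 114, 112, 112, 114, 110, 113, 122, 135, 142, 150]
158 [59, 60, 60, 58, 61, 60, 61, 60, 60, 61, 61, 60, 62, 63, 60, 60, 55, 57] [118, 120, 115, 121, 121, 122, 124, 123, 121, 124, 124, 123, 125, 122, 126, 129, 132, 151]
159 [60, 58, 57, 64, 108, 111, 111, 108, 109, 112, 113, 112, 105, 113, 111, 62, 54, 58] [125, 126, 122, 124, 126, 130, 128, 129, 130, 127, 129, 128, 127, 126, 126, 126, 123, 160]
160 [59, 59, 64, 86, 108, 110, 112, 109, 110, 113, 110, 113, 109, 110, 113, 61, 56, 61] [126, 123, 122, 120, 128, 131, 131, 131, 132, 133, 131, 131, 131, 130, 131, 127, 124, 159]
161 [61, 62, 58, 89, 110, 107, 110, 112, 107, 107, 113, 109, 110, 111, 111, 59, 57, 61] [126, 124, 117, 116, 127, 133, 132, 131, 131, 131, 131, 128, 132, 133, 130, 124, 127, 159]
162 [58, 63, 55, 88, 108, 112, 109, 107, 10
[... 2094 characters left out ...]
09, 107, 108, 106, 107, 102, 99, 109, 114, 121, 164, 214]
175 [58, 61, 55, 59, 60, 60, 59, 61, 55, 61, 61, 62, 60, 60, 60, 60, 59, 1206] [128, 128, 123, 122, 120, 121, 118, 122, 124, 121, 122, 122, 121, 120, 119, 128, 170, 222]
[ 274  135  131   59 4201]
[218 189   5  10  22] [220.04545455 192.77272727]
((544.7150268554688, 208.2108154296875), (22.731689453125, 10.038968086242676), 1.6588155031204224)
[[533.2086  212.89919]
 [533.49927 202.86443]
 [556.22144 203.52245]
 [555.9308  213.5572 ]]
((624.7232055664062, -89.2999267578125), (148.36012268066406, 327.1031799316406), 0.9235707521438599)
[[ 547.91656   73.03472]
 [ 553.189   -254.02594]
 [ 701.52985 -251.63458]
 [ 696.2574    75.42609]]
```

```bash
python3 - <<'E'
import cv2,numpy as np
from h import *
t=cv2.imread("pics/top0.png");s=cv2.imread("pics/side0.png");dt=np.load("pics/top0_d.npy")
for a in [(297.5,158.5),(308.5,158.5),(297.5,168.4),(308.5,168.4),(303,163.45)]: print(a,onz('top',*a,.1106).round(4))
vv,uu=np.mgrid[0:420,0:560];K,R,tt=cam('top')
X=((np.linalg.inv(K)@np.stack([uu.ravel(),vv.ravel(),np.ones(uu.size)])*dt.ravel()-tt[:,None]).T@R).reshape(420,560,3)
z=X[...,2]
def show(name,m,zz):
    vs,us=np.where(m); W=np.array([onz('top',u,v,zz)[:2] for u,v in zip(us,vs)])*1000
    r=cv2.minAreaRect(W.astype(np.float32)); vx=cv2.fitLine(W.astype(np.float32),cv2.DIST_L2,0,.01,.01).ravel()
    print(name,len(W),r,"mean",W.mean(0),"line",vx,np.degrees(np.arctan2(vx[1],vx[0])),"px",us.min(),us.max(),vs.min(),vs.max())
B=np.zeros(z.shape,bool);B[170:215,200:232]=1
hsv=cv2.cvtColor(t,cv2.COLOR_BGR2HSV);H,S,V=cv2.split(hsv)
yel=B&(H>15)&(H<38)&(S>90)&(V>60)
show("head top",yel&(z>.074),.08)
sh=B&(z>.062)&(z<.082)&~yel&(vv<198)
show("shank",sh,.074)
show("both",sh|(yel&(z>.072)),.077)
for v in range(176,216): print(v,[int(round(1000*a)) for a in z[v,206:228]])
E
```

```text
(297.5, 158.5) [0.6155 0.019  0.1106]
(308.5, 158.5) [ 0.6159 -0.0064  0.1106]
(297.5, 168.4) [0.5923 0.0187 0.1106]
(308.5, 168.4) [ 0.5927 -0.0066  0.1106]
(303, 163.45) [0.6041 0.0062 0.1106]
head top 104 ((511.931396484375, 206.58958435058594), (36.9007682800293, 16.325529098510742), 19.93170166015625) mean [512.67314883 206.7039756 ] line [9.4921654e-01 3.1462353e-01 5.1267316e+02 2.0670398e+02] 18.338087 px 212 222 195 211
shank 63 ((548.930908203125, 218.57362365722656), (35.8051872253418, 9.740911483764648), 19.93964195251465) mean [548.94990751 218.66091142] line [9.4804823e-01 3.1812659e-01 5.4894989e+02 2.1866090e+02] 18.549665 px 209 216 181 195
both 171 ((530.3218994140625, 212.03440856933594), (73.9392318725586, 17.119346618652344), 16.880393981933594) mean [526.1466356  211.26868443] line [9.5386928e-01 3.0022216e-01 5.2614661e+02 2.1126869e+02] 17.470945 px 209 222 181 211
176 [-3, 0, -2, 0, 2, -1, -3, 4, 2, 2, -3, -3, 3, -1, -2, -2, 0, 1, 0, 1, -2, 0]
177 [5, -1, -1, 1, -3, -2, -1, -2, -5, -5, 1206, 0, 0, -2, 0, 0, 0, -2, -2, -5, -5, 1]
178 [-3, -3, -2, -3, -3, 2, -2
[... 2504 characters left out ...]
5, 75, 71, 4, 13, 7]
208 [5, 8, 12, 6, 11, 11, 9, 9, 11, 80, 82, 78, 77, 83, 79, 80, 75, 81, 80, 9, 6, 10]
209 [1, 7, 7, 11, 10, 11, 10, 9, 74, 78, 80, 77, 78, 80, 78, 69, 63, 77, 81, 83, 87, 9]
210 [-5, 6, 10, 6, 6, 10, 6, 10, 77, 74, 78, 74, 72, 75, 82, 81, 79, 82, 83, 83, 88, 88]
211 [1, 7, 7, 4, 7, 12, 5, 79, 78, 77, 84, 81, 81, 80, 80, 81, 5, 6, 8, 13, 85, 87]
212 [0, 0, 10, 11, 8, 8, 10, 81, 83, 82, 78, 79, 80, 9, 3, 13, 13, 15, 6, 8, 10, 8]
213 [-3, 0, 10, 13, 6, 14, 81, 85, 82, 10, 9, 7, 9, 10, 12, 5, 10, 8, 11, 7, 8, 10]
214 [2, -1, 8, 10, 8, 84, 87, 82, 84, 12, 7, 8, 10, 8, 9, 9, 11, 11, 12, 8, 6, 9]
215 [-4, -1, 9, 3, 10, 91, 87, 85, 10, 10, 8, 11, 5, 9, 13, 12, 9, 6, 9, 12, 9, 9]
```

drive_tool --pt "0.04 -0.038 0 0 0" --pt "0.08 -0.076 0 0 0" --pt "0.12 -0.114 0 0 0" --pt "0.16 -0.152 0 0 0" --pt "0.2 -0.19 0 0 0" --newtons 25

```text
time: 0.72
tcp_pos: [0.3301, -0.2447, 0.2185]
orientation: [[0.913, 0.409, 0.0], [0.409, -0.913, 0.0], [0.0, -0.0, -1.0]]
contact_force: [0.2, -0.2, 0.7]
opening: 1.005
```

drive_tool --pt "0.04 -0.038 0 0 0" --pt "0.08 -0.076 0 0 0" --pt "0.12 -0.114 0 0 0" --pt "0.16 -0.152 0 0 0" --pt "0.2 -0.19 0 0 0"

```text
time: 1.35
tcp_pos: [0.4348, 0.0105, 0.2186]
orientation: [[0.912, 0.409, 0.0], [0.409, -0.912, -0.0], [-0.0, 0.0, -1.0]]
contact_force: [0.5, -0.5, -0.2]
opening: 1.0
```

drive_tool --pt "0.04 -0.037 0.01 0.03 0" --pt "0.08 -0.074 0.02 0.06 0" --pt "0.12 -0.111 0.03 0.09 0" --pt "0.157 -0.149 0.04 0.1164 0" --pt "0.157 -0.149 0.05 0.1164 0"

```text
time: 1.98
tcp_pos: [0.517, 0.2119, 0.1674]
orientation: [[0.952, 0.305, -0.001], [0.305, -0.952, 0.001], [-0.0, -0.001, -1.0]]
contact_force: [-1.0, -0.1, 0.2]
opening: 1.003
```

```bash
cat > st.py <<'E'
from plant import arm
import numpy as np
s=arm.get_state(); R=s["orientation"]
print("t",round(s["time"],2),"tcp",(s["tcp_pos"]*1000).round(2),"yaw",np.degrees(np.arctan2(R[1,0],R[0,0])).round(2),"zax",R[:,2].round(4),"F",s["contact_force"].round(2),"op",round(s["opening"],4),"q",s["qpos"].round(1))
E
python3 st.py
```

```text
t 1.98 tcp [517.03 211.93 167.44] yaw 17.73 zax [-7.e-04  6.e-04 -1.e+00] F [-0.98 -0.13  0.16] op 1.0035 q [10.8 18.  91.1  0.  71.  83.1]
```

drive_tool --pt "-0.001 0.003 0.02 0 0" --pt "-0.001 0.003 0.045 0 0" --pt "-0.001 0.003 0.07 0 0" --pt "-0.001 0.003 0.08 0 0" --pt "-0.001 0.003 0.08 0 0"

```text
time: 2.6
tcp_pos: [0.5162, 0.2049, 0.0882]
orientation: [[0.954, 0.3, -0.002], [0.3, -0.954, -0.0], [-0.002, -0.0, -1.0]]
contact_force: [-0.0, 0.2, 0.6]
opening: 1.001
```

```bash
cat > pic.py <<'E'
import sys,cv2,numpy as np
from plant import read_camera
tag=sys.argv[1]
for n,b in (("side",sys.argv[2]),("top",sys.argv[3])):
    if b=="-": continue
    u0,u1,v0,v1=map(int,b.split(","))
    p,d=read_camera(n); np.save(f"pics/{n}{tag}_d.npy",d); cv2.imwrite(f"pics/{n}{tag}.png",p[:,:,::-1])
    f=min(780/(u1-u0),580/(v1-v0)); cv2.imwrite(f"pics/{n}{tag}z.png",cv2.resize(p[v0:v1,u0:u1,::-1],None,fx=f,fy=f,interpolation=cv2.INTER_CUBIC)); print(n,"zoom",f)
E
python3 st.py; python3 pic.py 1 190,330,180,300 170,330,120,240
```

```text
t 2.6 tcp [516.17 204.94  88.2 ] yaw 17.47 zax [-1.6e-03 -5.0e-04 -1.0e+00] F [-0.02  0.18  0.64] op 1.0008 q [10.2 22.3 97.  -0.  60.8 82.7]
side zoom 4.833333333333333
top zoom 4.833333333333333
```

View pics/side1z.png

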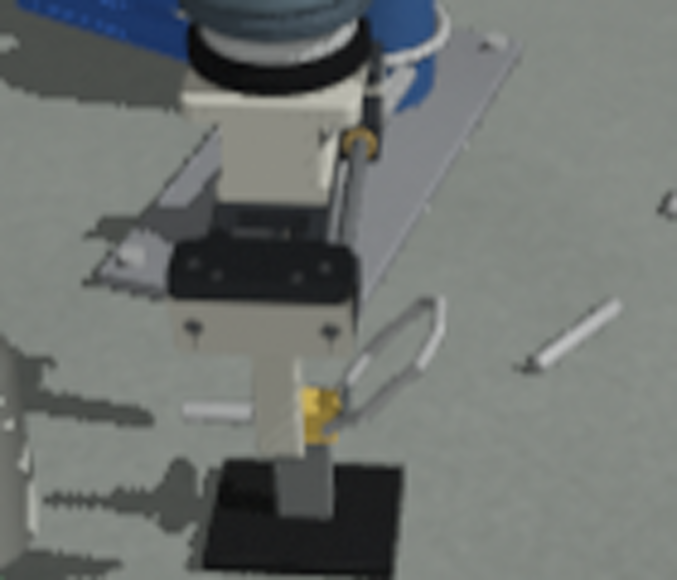

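View pics/top1z.png

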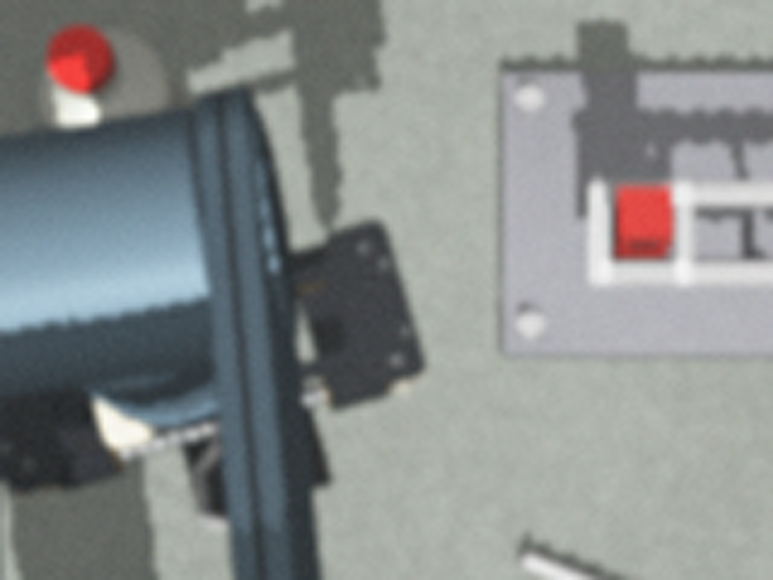

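The fingers straddle the head, with the near finger at about (278,400) in the zoomed side view. I'll go down and grip.

drive_tool --pt "0.002 -0.003 0.01 0 0" --pt "0.002 -0.003 0.02 0 0" --pt "0.002 -0.003 0.03 0 0" --pt "0.002 -0.003 0.037 0 0" --pt "0.002 -0.003 0.037 0 0"

```text
time: 3.32
tcp_pos: [0.5172, 0.2091, 0.0508]
orientation: [[0.954, 0.301, -0.002], [0.301, -0.954, -0.0], [-0.002, -0.0, -1.0]]
contact_force: [-0.1, -0.1, -0.1]
opening: 0.999
```

drive_tool --pt "0 0 0 0 160" --pt "0 0 0 0 200" --pt "0 0 0 0 255" --pt "0 0 0 0 255" --pt "0 0 0 0 255"

```text
time: 3.95
tcp_pos: [0.5178, 0.2092, 0.0517]
orientation: [[0.954, 0.301, 0.0], [0.301, -0.954, 0.0], [0.0, -0.0, -1.0]]
contact_force: [-0.6, -0.6, -0.9]
opening: 0.514
```

```bash
python3 st.py
```

```text
t 3.95 tcp [517.75 209.22  51.73] yaw 17.5 zax [ 1.e-04  1.e-04 -1.e+00] F [-0.63 -0.62 -0.88] op 0.5136 q [10.6 25.1 98.7  0.  56.2 83.1]
```

drive_tool --pt "0 0 0 0 255" --pt "0 0 0 0 255" --pt "0 0 0 0 255" --pt "0 0 0 0 255" --pt "0 0 0 0 255"

```text
time: 4.58
tcp_pos: [0.5177, 0.2092, 0.0517]
orientation: [[0.954, 0.301, 0.0], [0.301, -0.954, 0.0], [0.0, -0.0, -1.0]]
contact_force: [-0.2, -0.3, -0.8]
opening: 0.168
```

```bash
python3 st.py
```

```text
t 4.58 tcp [517.75 209.21  51.65] yaw 17.5 zax [ 0.  0. -1.] F [-0.23 -0.3  -0.83] op 0.1678 q [10.6 25.1 98.7  0.  56.2 83.1]
```

Opening is 15.6 mm, close to the 16 mm head, so it's gripped. Lifting.

drive_tool --pt "0 0 -0.003 0 255" --pt "0 0 -0.015 0 255" --pt "0 0 -0.035 0 255" --pt "0 0 -0.06 0 255" --pt "0 0 -0.06 0 255" --newtons 40

```text
time: 5.2
tcp_pos: [0.5195, 0.2095, 0.1142]
orientation: [[0.954, 0.301, 0.005], [0.301, -0.954, 0.001], [0.005, 0.001, -1.0]]
contact_force: [-0.3, 0.1, -0.9]
opening: 0.167
```

```bash
python3 st.py;  python3 pic.py 2 180,320,160,280 -
```

```text
t 5.2 tcp [519.54 209.54 114.18] yaw 17.5 zax [ 5.2e-03  9.0e-04 -1.0e+00] F [-0.26  0.11 -0.94] op 0.167 q [10.6 20.9 95.  -0.  63.8 83.1]
side zoom 4.833333333333333
```

View pics/side2z.png

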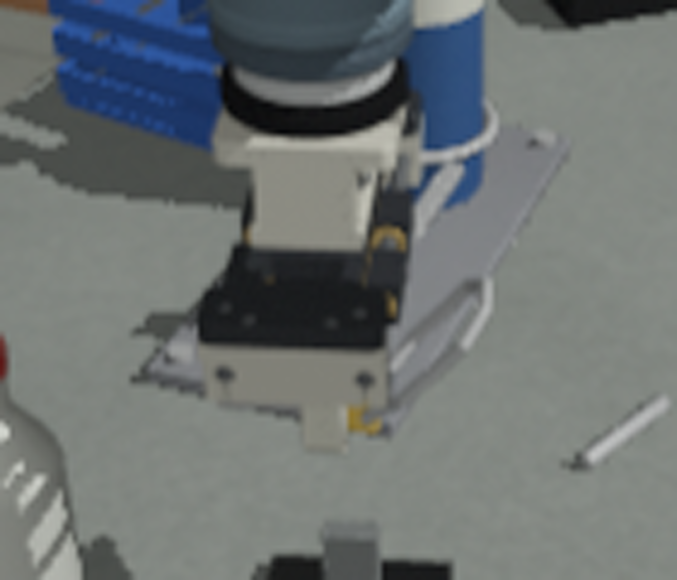

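drive_tool --pt "-0.01 0.038 0 0.05 255" --pt "-0.02 0.077 0 0.11 255" --pt "-0.031 0.117 0 0.17 255" --pt "-0.042 0.158 0 0.23 255" --pt "-0.053 0.198 0 0.29 255"

```text
time: 5.88
tcp_pos: [0.5259, 0.0032, 0.1105]
orientation: [[1.0, 0.013, -0.002], [0.013, -1.0, 0.0], [-0.002, -0.0, -1.0]]
contact_force: [0.9, -0.2, -1.7]
opening: 0.172
```

drive_tool --pt "0 0 0 0 255" --pt "0 0 0.01 0 255" --pt "0 0 0.025 0 255" --pt "0 0 0.03 0 255" --pt "0 0 0.03 0 255"

```text
time: 6.5
tcp_pos: [0.5261, 0.0052, 0.0808]
orientation: [[1.0, 0.017, -0.002], [0.017, -1.0, 0.0], [-0.002, -0.0, -1.0]]
contact_force: [0.2, 0.1, -2.5]
opening: 0.171
```

```bash
python3 st.py;  python3 pic.py 3 200,300,150,235 250,350,125,205;python3 st.py
```

```text
t 6.5 tcp [526.15   5.19  80.77] yaw 0.95 zax [-1.7e-03  4.0e-04 -1.0e+00] F [ 0.16  0.15 -2.5 ] op 0.1712 q [-11.6  20.2 101.6   0.   58.3  77.5]
side zoom 6.823529411764706
top zoom 7.25
t 6.6 tcp [526.88   4.82  81.71] yaw 0.93 zax [ 1.e-04  0.e+00 -1.e+00] F [-0.75  0.44 -1.83] op 0.1706 q [-11.6  20.2 101.5   0.   58.3  77.5]
```

View pics/side3z.png

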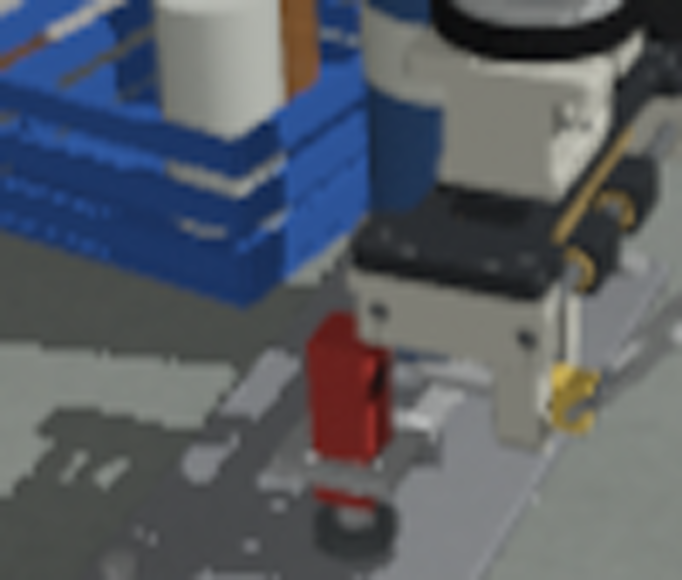

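View pics/top3z.png

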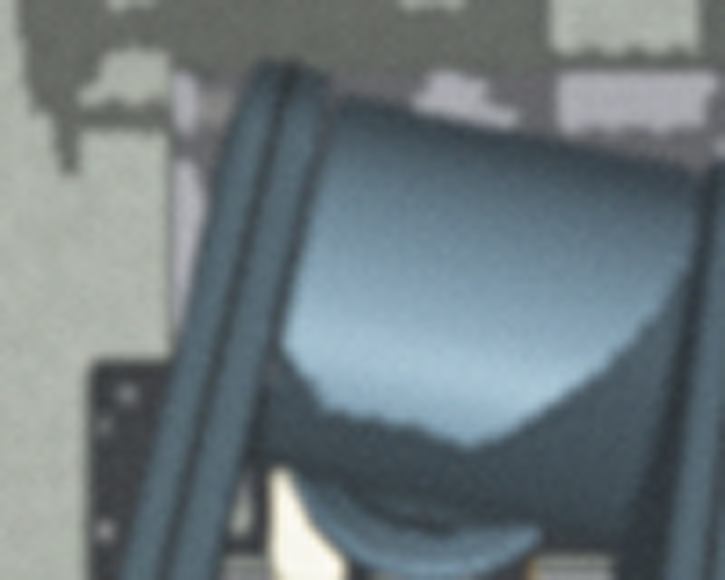

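```bash
python3 - <<'E'
from h import *
f=6.8235
z=.0817+.01835
for nm,p in (("tip",(.579,.0056,z)),("shoulder",(.541,.005,z)),("grip",(.527,.005,z)),("hinge",(.511,.005,z)),("post near face top",(.592,.006,.1106)),("face L",(.592,.019,.1106)),("hole",(.592,.006,.0906)),("hoopbar",(.592,.0,.06)),("fingerbottom",(.527,.015,.0817))):
    u,v=proj('side',p); print(nm,((u-200)*f).round(),((v-150)*f).round())
    
E
```

```text
tip 403.0 355.0
shoulder 494.0 373.0
grip 528.0 380.0
hinge 567.0 388.0
post near face top 371.0 326.0
face L 357.0 343.0
hole 372.0 370.0
hoopbar 381.0 426.0
fingerbottom 519.0 433.0
```

```bash
python3 - <<'E'
from h import *
s=cv2.imread("pics/side0.png"); r=cv2.imread("pics/side3.png")
f=20
a=cv2.resize(s[190:222,242:262],None,fx=18,fy=18,interpolation=cv2.INTER_NEAREST)
b=cv2.resize(r[190:222,242:262],None,fx=18,fy=18,interpolation=cv2.INTER_NEAREST)
im=np.hstack([a,b]); im=np.clip(im.astype(float)*1.6,0,255).astype(np.uint8)
cv2.imwrite("pics/hole.png",im)
for im in (s,r):
  for v in range(194,220): print(v,[int(x) for x in im[v,243:261,2]])
for nm,p in (("hole z.0906",(.592,.006,.0906)),("topnear +y",(.592,.019,.1106)),("topnear -y",(.592,-.007,.1106)),("botnear+y",(.592,.019,.06)),("botnear-y",(.592,-.007,.06)),("topfar+y",(.616,.019,.1106))):
    print(nm,proj('side',p).round(2))
E
```

```text
194 [68, 66, 69, 70, 70, 70, 69, 70, 71, 72, 68, 52, 24, 73, 134, 146, 146, 149]
195 [66, 66, 69, 70, 71, 75, 79, 77, 77, 75, 70, 54, 53, 116, 156, 147, 149, 148]
196 [68, 71, 69, 71, 77, 86, 88, 87, 85, 84, 80, 74, 82, 123, 142, 149, 153, 141]
197 [70, 68, 70, 76, 86, 90, 89, 90, 89, 89, 89, 89, 90, 105, 139, 155, 141, 108]
198 [69, 69, 72, 85, 89, 89, 89, 90, 89, 89, 89, 89, 85, 95, 138, 152, 112, 59]
199 [69, 72, 83, 90, 90, 90, 89, 90, 89, 89, 89, 86, 79, 93, 133, 136, 76, 28]
200 [70, 77, 95, 97, 95, 93, 92, 91, 91, 89, 88, 81, 77, 90, 118, 99, 27, 30]
201 [70, 77, 98, 102, 100, 99, 99, 97, 96, 93, 86, 78, 77, 82, 92, 53, 33, 29]
202 [93, 76, 95, 101, 100, 101, 101, 100, 101, 98, 85, 77, 75, 73, 78, 62, 55, 43]
203 [110, 76, 94, 101, 101, 100, 101, 101, 100, 98, 86, 74, 62, 60, 80, 100, 99, 95]
204 [93, 75, 94, 101, 101, 100, 100, 100, 101, 97, 85, 64, 39, 59, 96, 120, 120, 120]
205 [69, 74, 92, 101, 100, 101, 100, 100, 100, 98, 85, 54, 26, 62, 97, 111, 114, 116]
206 [69, 72, 88, 100, 100, 100, 100, 100, 100, 99, 88, 53, 28, 63, 84, 90, 95, 97]
207 [70, 74, 88, 101, 100, 101, 10
[... 2742 characters left out ...]
38, 81, 82, 83, 91, 90, 91]
214 [89, 91, 97, 106, 106, 106, 106, 105, 106, 105, 118, 139, 81, 81, 82, 90, 91, 90]
215 [90, 90, 93, 106, 106, 106, 106, 106, 106, 106, 119, 139, 82, 83, 88, 91, 92, 91]
216 [91, 103, 131, 120, 101, 105, 106, 106, 107, 107, 111, 117, 81, 87, 89, 90, 90, 86]
217 [95, 104, 135, 115, 93, 97, 100, 101, 104, 113, 106, 89, 113, 89, 91, 90, 87, 78]
218 [100, 97, 101, 98, 97, 94, 91, 94, 97, 107, 102, 94, 118, 90, 91, 90, 87, 100]
219 [110, 103, 106, 104, 101, 100, 98, 101, 99, 97, 95, 91, 92, 91, 91, 86, 99, 123]
hole z.0906 [254.56 204.17]
topnear +y [252.35 200.25]
topnear -y [256.26 195.44]
botnear+y [253.   216.15]
botnear-y [256.78 211.16]
topfar+y [244.03 198.55]
```

View pics/hole.png

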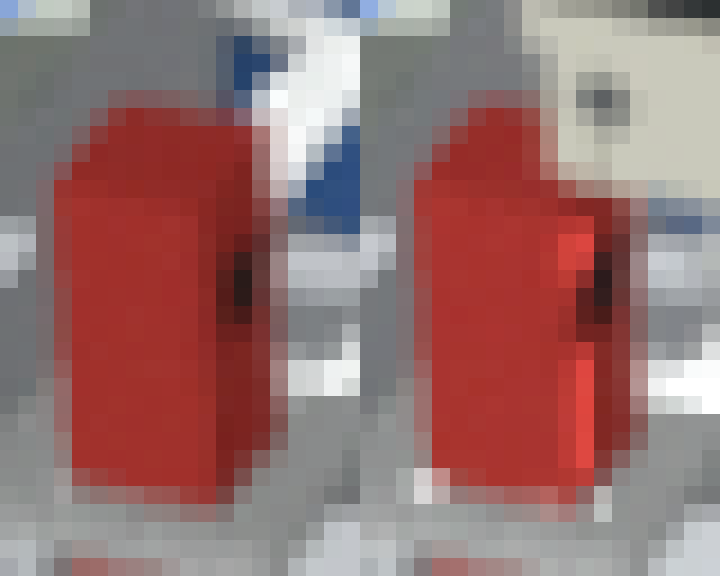

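```bash
python3 - <<'E'
from h import *
r=cv2.imread("pics/side3.png")
for v in range(197,214): print(v,[int(x) for x in r[v,254:276].mean(1)])
r=cv2.imread("pics/side3.png")[192:216,250:290]
cv2.imwrite("pics/sh.png",cv2.resize(r,None,fx=19,fy=19,interpolation=cv2.INTER_NEAREST))
E
```

```text
197 [119, 105, 111, 123, 122, 123, 123, 123, 123, 123, 123, 123, 122, 123, 123, 123, 122, 123, 123, 123, 123, 121]
198 [121, 114, 123, 123, 123, 122, 123, 123, 123, 124, 123, 123, 123, 122, 123, 122, 123, 123, 123, 123, 121, 109]
199 [112, 111, 123, 123, 122, 123, 123, 123, 123, 122, 123, 123, 123, 123, 123, 122, 123, 123, 123, 122, 121, 105]
200 [83, 86, 101, 109, 109, 114, 118, 122, 123, 123, 123, 123, 123, 123, 123, 122, 123, 122, 123, 122, 123, 116]
201 [43, 43, 59, 83, 80, 86, 91, 100, 104, 108, 115, 118, 121, 123, 123, 123, 123, 122, 123, 122, 122, 121]
202 [61, 42, 49, 70, 72, 67, 68, 87, 90, 90, 94, 104, 125, 124, 132, 127, 125, 121, 122, 123, 123, 123]
203 [73, 36, 41, 75, 107, 104, 101, 112, 123, 124, 123, 129, 144, 143, 148, 139, 132, 120, 120, 121, 120, 122]
204 [67, 27, 42, 88, 128, 126, 115, 114, 127, 134, 139, 143, 148, 151, 151, 149, 146, 136, 125, 120, 118, 121]
205 [48, 21, 45, 87, 119, 120, 114, 107, 99, 106, 114, 119, 125, 131, 136, 141, 145, 143, 123, 121, 121, 121]
206 [32, 23, 44, 77, 97, 102, 102, 97, 92, 126, 124, 116, 113, 107, 112, 116, 121, 123, 114, 121, 121, 121]
207 [33, 26, 47, 69, 84, 83, 83, 90, 122, 150, 148, 144, 146, 140, 116, 112, 107, 109, 113, 121, 121, 121]
208 [38, 38, 49, 69, 84, 83, 88, 115, 145, 152, 156, 161, 157, 150, 128, 126, 121, 119, 115, 121, 121, 121]
209 [61, 44, 51, 78, 99, 91, 100, 139, 151, 153, 154, 153, 140, 131, 129, 129, 130, 127, 116, 121, 121, 121]
210 [74, 43, 52, 96, 136, 140, 156, 157, 153, 155, 153, 140, 132, 128, 129, 130, 130, 126, 112, 121, 121, 121]
211 [74, 44, 50, 99, 150, 161, 180, 181, 179, 160, 150, 134, 129, 129, 130, 129, 130, 127, 113, 121, 121, 121]
212 [74, 42, 48, 83, 124, 132, 145, 164, 169, 152, 133, 128, 129, 129, 130, 130, 131, 127, 118, 121, 121, 121]
213 [73, 43, 46, 65, 91, 90, 91, 91, 108, 137, 113, 126, 129, 130, 130, 131, 131, 128, 120, 119, 120, 121]
```

View pics/sh.png

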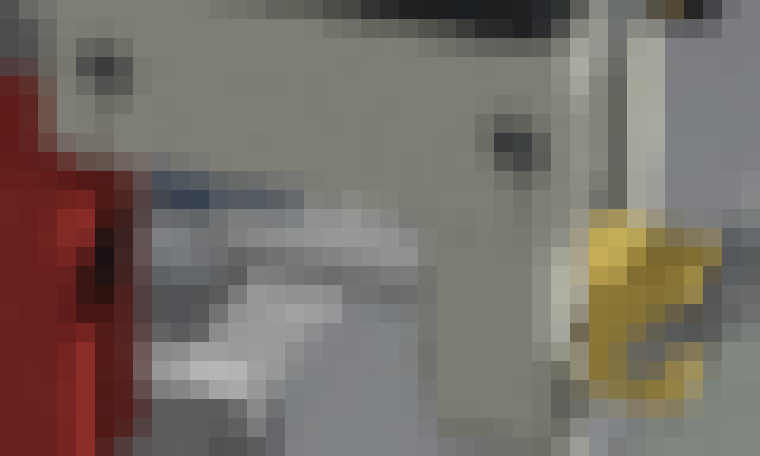

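The hole shows as a dark patch at about (254.9,205.4) in the side view. The shank's tip is near (261.5,203.7), on the same line as the hole but roughly 5 mm further back than assumed. I'll approach at an axis height of 90.4 mm.

drive_tool --pt "0 0 0.006 0 255" --pt "0.003 0 0.0095 0 255" --pt "0.006 0 0.0095 0 255" --pt "0.008 0 0.0095 0 255" --pt "0.008 0 0.0095 0 255"

```text
time: 7.22
tcp_pos: [0.5351, 0.0045, 0.0722]
orientation: [[1.0, 0.015, 0.0], [0.015, -1.0, -0.0], [0.0, 0.0, -1.0]]
contact_force: [0.8, -0.1, -1.8]
opening: 0.171
```

```bash
python3 st.py
```

```text
t 7.22 tcp [535.05   4.46  72.25] yaw 0.88 zax [ 3.e-04 -1.e-04 -1.e+00] F [ 0.8  -0.05 -1.76] op 0.1706 q [-11.5  21.6 100.9   0.   57.5  77.6]
```

drive_tool --pt "0.001 -0.0005 0 0 255" --pt "0.002 -0.0005 0 0 255" --pt "0.003 -0.0005 0 0 255" --pt "0.004 -0.0005 0 0 255" --pt "0.004 -0.0005 0 0 255"

```text
time: 7.85
tcp_pos: [0.5388, 0.0051, 0.0722]
orientation: [[1.0, 0.015, 0.0], [0.015, -1.0, -0.0], [0.0, 0.0, -1.0]]
contact_force: [0.5, 1.0, -1.8]
opening: 0.168
```

drive_tool --pt "0.001 0 0 0 255" --pt "0.002 0 0 0 255" --pt "0.003 0 0 0 255" --pt "0.003 0 0 0 255"

```text
time: 8.35
tcp_pos: [0.5419, 0.0051, 0.0721]
orientation: [[1.0, 0.015, 0.0], [0.015, -1.0, -0.0], [0.0, 0.0, -1.0]]
contact_force: [0.4, 0.0, -1.0]
opening: 0.17
```

```bash
python3 st.py
```

```text
t 8.35 tcp [541.85   5.11  72.15] yaw 0.88 zax [ 1.e-04 -0.e+00 -1.e+00] F [ 0.39  0.03 -1.04] op 0.1699 q [-11.3  22.2 100.   -0.   57.9  77.9]
```

drive_tool --pt "0.001 0 0 0 255" --pt "0.002 0 0 0 255" --pt "0.002 0 0 0 255"

```text
time: 8.72
tcp_pos: [0.5438, 0.0052, 0.0721]
orientation: [[1.0, 0.015, -0.0], [0.015, -1.0, 0.0], [-0.0, -0.0, -1.0]]
contact_force: [0.8, 0.0, -1.5]
opening: 0.168
```

drive_tool --pt "0.001 0 0 0 255" --pt "0.0015 0 0 0 255" --pt "0.0015 0 0 0 255"

```text
time: 9.1
tcp_pos: [0.5452, 0.0053, 0.0721]
orientation: [[1.0, 0.015, -0.0], [0.015, -1.0, 0.0], [-0.0, -0.0, -1.0]]
contact_force: [-0.2, 1.1, -2.0]
opening: 0.168
```

drive_tool --pt "0.001 0 0 0 255" --pt "0.0015 0 0 0 255" --pt "0.0015 0 0 0 255"

```text
time: 9.48
tcp_pos: [0.5468, 0.0053, 0.0721]
orientation: [[1.0, 0.015, -0.0], [0.015, -1.0, 0.0], [-0.0, -0.0, -1.0]]
contact_force: [-0.8, 0.8, -2.1]
opening: 0.169
```

drive_tool --pt "0.001 0 0 0 255" --pt "0.0015 0 0 0 255" --pt "0.0015 0 0 0 255"

```text
time: 9.85
tcp_pos: [0.5483, 0.0053, 0.0721]
orientation: [[1.0, 0.015, 0.0], [0.015, -1.0, 0.0], [0.0, -0.0, -1.0]]
contact_force: [-1.0, 1.6, -1.9]
opening: 0.172
```

```bash
python3 st.py;  python3 pic.py 4 235,295,180,225 -
```

```text
t 9.85 tcp [548.29   5.27  72.14] yaw 0.88 zax [ 0.e+00  1.e-04 -1.e+00] F [-1.01  1.57 -1.94] op 0.1722 q [-11.1  22.8  99.    0.   58.2  78. ]
side zoom 12.88888888888889
```

View pics/side4z.png

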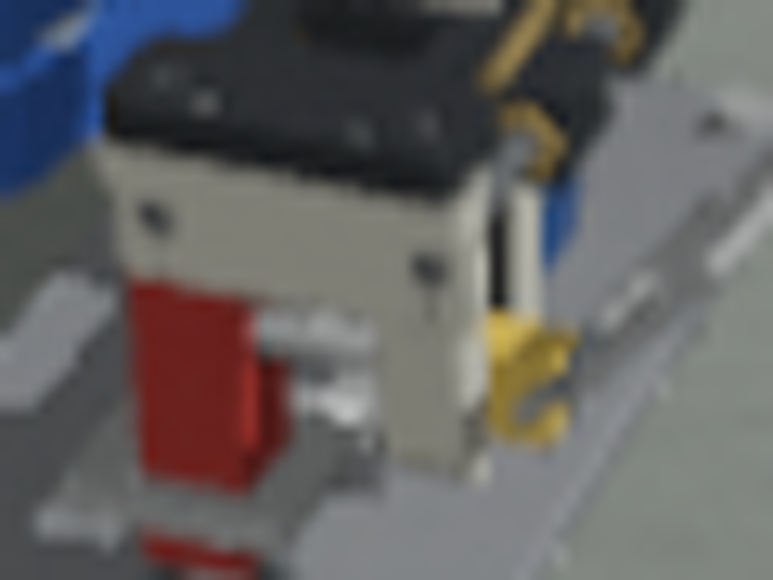

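drive_tool --pt "0.001 0 0 0 255" --pt "0.0015 0 0 0 255" --pt "0.0015 0 0 0 255"

```text
time: 10.28
tcp_pos: [0.5498, 0.0053, 0.0721]
orientation: [[1.0, 0.015, -0.0], [0.015, -1.0, 0.0], [-0.0, -0.0, -1.0]]
contact_force: [-0.4, 0.9, -2.0]
opening: 0.166
```

drive_tool --pt "0.001 0 0 0 255" --pt "0.0015 0 0 0 255" --pt "0.0015 0 0 0 255"

```text
time: 10.65
tcp_pos: [0.5513, 0.0053, 0.0721]
orientation: [[1.0, 0.015, 0.0], [0.015, -1.0, 0.0], [0.0, -0.0, -1.0]]
contact_force: [-0.1, 1.1, -1.6]
opening: 0.168
```

drive_tool --pt "0.001 0 0 0 255" --pt "0.002 0 0 0 255" --pt "0.002 0 0 0 255"

```text
time: 11.02
tcp_pos: [0.5534, 0.0053, 0.0721]
orientation: [[1.0, 0.015, 0.0], [0.015, -1.0, 0.0], [0.0, -0.0, -1.0]]
contact_force: [-0.9, 2.3, -1.5]
opening: 0.17
```

drive_tool --pt "0.001 0 0 0 255" --pt "0.002 0 0 0 255" --pt "0.002 0 0 0 255"

```text
time: 11.4
tcp_pos: [0.5554, 0.0053, 0.0721]
orientation: [[1.0, 0.015, 0.0], [0.015, -1.0, 0.0], [0.0, -0.0, -1.0]]
contact_force: [0.8, 1.8, -1.5]
opening: 0.168
```

```bash
python3 st.py;  python3 pic.py 5 235,295,180,225 -
```

```text
t 11.4 tcp [555.35   5.34  72.15] yaw 0.88 zax [ 1.e-04  0.e+00 -1.e+00] F [ 0.84  1.83 -1.51] op 0.1679 q [-11.   23.4  98.    0.   58.6  78.2]
side zoom 12.88888888888889
```

View pics/side5z.png

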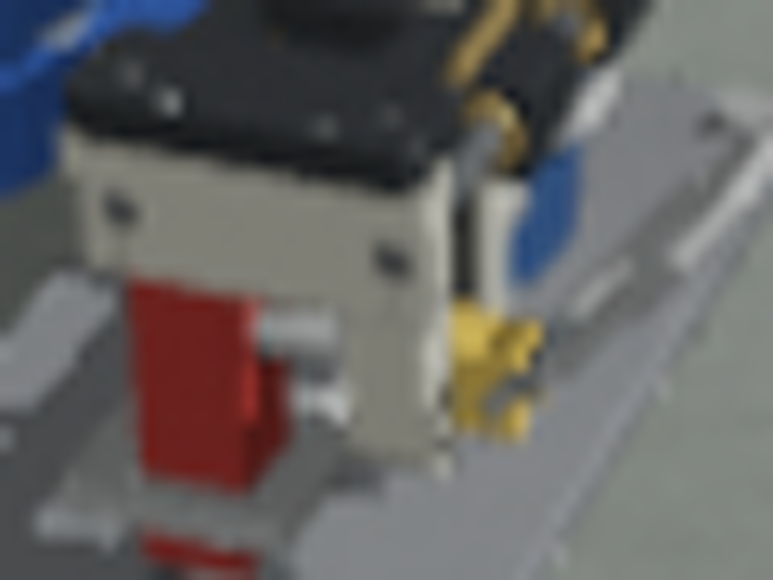

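The shank's visible end stays at the post's edge, zoomed (255,335), after 7 mm more travel at under 2 N. So the tip is in the hole and I'll keep going in small steps.

drive_tool --pt "0.001 -0.0002 0 0 255" --pt "0.002 -0.0003 0 0 255" --pt "0.003 -0.0003 0 0 255" --pt "0.004 -0.0003 0 0 255" --pt "0.004 -0.0003 0 0 255"

```text
time: 12.08
tcp_pos: [0.5595, 0.0056, 0.0722]
orientation: [[1.0, 0.015, 0.0], [0.015, -1.0, -0.0], [0.0, 0.0, -1.0]]
contact_force: [0.9, 0.5, -0.4]
opening: 0.169
```

drive_tool --pt "0.001 0 0 0 255" --pt "0.002 0 0 0 255" --pt "0.003 0 0 0 255" --pt "0.004 0 0 0 255" --pt "0.004 0 0 0 255"

```text
time: 12.7
tcp_pos: [0.5633, 0.0057, 0.0722]
orientation: [[1.0, 0.015, 0.0], [0.015, -1.0, -0.0], [0.0, 0.0, -1.0]]
contact_force: [0.5, -0.3, -1.7]
opening: 0.168
```

drive_tool --pt "0.001 0 0 0 255" --pt "0.002 0 0 0 255" --pt "0.003 0 0 0 255" --pt "0.004 0 0 0 255" --pt "0.004 0 0 0 255"

```text
time: 13.32
tcp_pos: [0.5673, 0.0058, 0.0721]
orientation: [[1.0, 0.015, 0.0], [0.015, -1.0, -0.0], [0.0, 0.0, -1.0]]
contact_force: [-0.4, -0.0, -0.9]
opening: 0.171
```

drive_tool --pt "0.001 0 0 0 255" --pt "0.002 0 0 0 255" --pt "0.003 0 0 0 255" --pt "0.004 0 0 0 255" --pt "0.004 0 0 0 255"

```text
time: 13.95
tcp_pos: [0.5713, 0.0059, 0.0722]
orientation: [[1.0, 0.015, 0.0], [0.015, -1.0, 0.0], [0.0, -0.0, -1.0]]
contact_force: [0.1, 1.2, -2.0]
opening: 0.166
```

drive_tool --pt "0.001 0 0 0 255" --pt "0.002 0 0 0 255" --pt "0.003 0 0 0 255" --pt "0.003 0 0 0 255"

```text
time: 14.45
tcp_pos: [0.5743, 0.0059, 0.0722]
orientation: [[1.0, 0.015, 0.0], [0.015, -1.0, 0.0], [0.0, -0.0, -1.0]]
contact_force: [0.7, -0.2, -1.0]
opening: 0.17
```

```bash
python3 st.py;  python3 pic.py 6 235,295,180,225 -
```

```text
t 14.45 tcp [574.3    5.94  72.16] yaw 0.88 zax [ 1.e-04  0.e+00 -1.e+00] F [ 0.75 -0.16 -1.04] op 0.1703 q [-10.5  25.   95.3   0.   59.7  78.6]
side zoom 12.88888888888889
```

View pics/side6z.png

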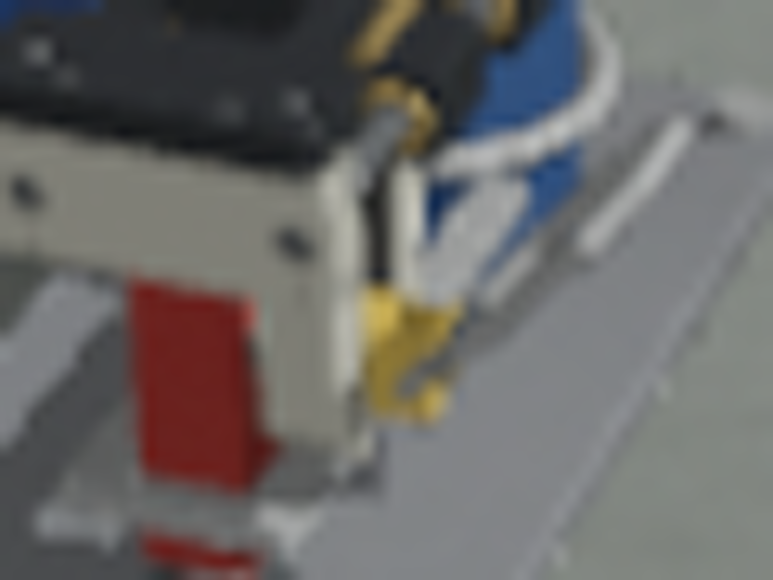

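drive_tool --pt "0.001 0 0 0 255" --pt "0.002 0 0 0 255" --pt "0.002 0 0 0 255"

```text
time: 14.88
tcp_pos: [0.5763, 0.006, 0.0722]
orientation: [[1.0, 0.015, 0.0], [0.015, -1.0, -0.0], [0.0, 0.0, -1.0]]
contact_force: [-0.2, -0.0, -0.9]
opening: 0.165
```

drive_tool --pt "0.001 0 0 0 255" --pt "0.0015 0 0 0 255" --pt "0.0015 0 0 0 255"

```text
time: 15.25
tcp_pos: [0.5778, 0.006, 0.0722]
orientation: [[1.0, 0.015, 0.0], [0.015, -1.0, 0.0], [0.0, -0.0, -1.0]]
contact_force: [0.4, -0.7, -2.5]
opening: 0.169
```

drive_tool --pt "0.0005 0 0 0 255" --pt "0.001 0 0 0 255" --pt "0.001 0 0 0 255"

```text
time: 15.62
tcp_pos: [0.5788, 0.006, 0.0722]
orientation: [[1.0, 0.015, 0.0], [0.015, -1.0, 0.0], [0.0, -0.0, -1.0]]
contact_force: [-0.6, -1.0, -1.4]
opening: 0.168
```

drive_tool --pt "0.0005 0 0 0 255" --pt "0.001 0 0 0 255" --pt "0.001 0 0 0 255"

```text
time: 16.0
tcp_pos: [0.5798, 0.006, 0.0721]
orientation: [[1.0, 0.015, 0.0], [0.015, -1.0, 0.0], [0.0, -0.0, -1.0]]
contact_force: [1.1, -0.3, -1.7]
opening: 0.166
```

drive_tool --pt "0.0005 0 0 0 255" --pt "0.001 0 0 0 255" --pt "0.001 0 0 0 255"

```text
time: 16.38
tcp_pos: [0.58, 0.0061, 0.072]
orientation: [[1.0, 0.015, -0.001], [0.015, -1.0, 0.0], [-0.001, -0.0, -1.0]]
contact_force: [-3.4, -0.8, -0.3]
opening: 0.171
```

drive_tool --pt "0.0005 0 0 0 255" --pt "0.001 0 0 0 255" --pt "0.001 0 0 0 255"

```text
time: 16.75
tcp_pos: [0.5801, 0.0061, 0.0718]
orientation: [[1.0, 0.016, -0.003], [0.016, -1.0, 0.0], [-0.003, -0.0, -1.0]]
contact_force: [-7.0, -0.8, 1.6]
opening: 0.169
```

```bash
python3 st.py;  python3 pic.py 7 235,295,180,225 270,330,140,185;python3 - <<'E'
from plant import arm; s=arm.get_state(); print(s["contact_force"],s["ft_torque"])
E
```

```text
t 16.75 tcp [580.06   6.14  71.82] yaw 0.89 zax [-3.4e-03  1.0e-04 -1.0e+00] F [-6.97 -0.81  1.62] op 0.1688 q [-10.4  25.7  94.2  -0.   60.3  78.7]
side zoom 12.88888888888889
top zoom 12.88888888888889
[-7.08483063 -0.91820961  1.84869712] [-0.05703681  1.05737956  0.02397905]
```

View pics/side7z.png

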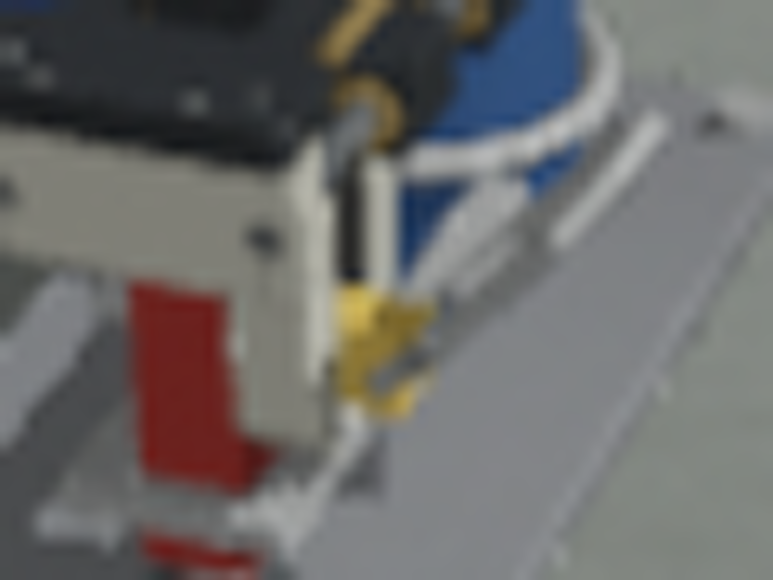

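View pics/top7z.png

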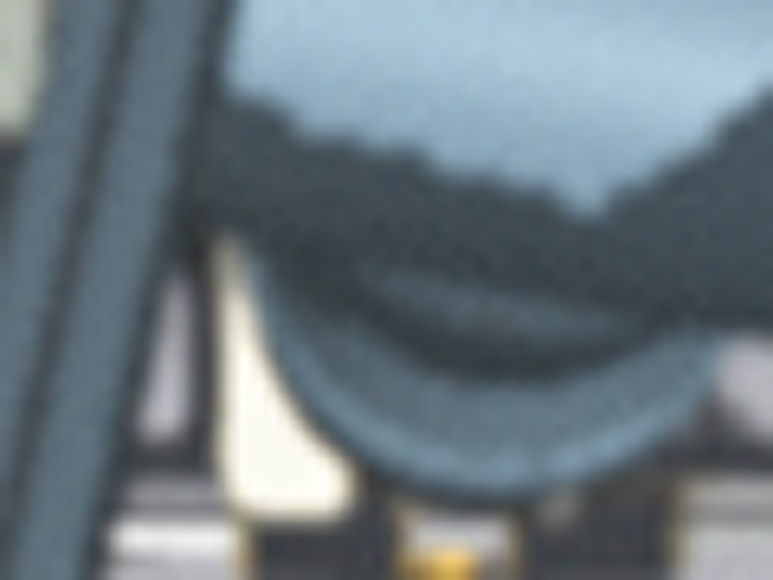

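```bash
python3 - <<'E'
from h import *
g=np.array([.5174,.2087,.07]); e=np.array([.954,.301,0])
for nm,a,dz in(("tip",52,0),("shoulder top",14,.01),("shoulder bot",14,-.01),("rear top",-20,.01)): print(nm,proj('side',g+e*a/1000+[0,0,dz]).round(2),proj('top',g+e*a/1000+[0,0,dz]).round(2))
s=cv2.imread("pics/side0.png")[252:280,222:266]
cv2.imwrite("pics/p0.png",cv2.resize(s,None,fx=17,fy=17,interpolation=cv2.INTER_NEAREST))
s=cv2.imread("pics/top0.png")[176:216,196:236]
cv2.imwrite("pics/p0t.png",cv2.resize(s,None,fx=14,fy=14,interpolation=cv2.INTER_NEAREST))
E
```

```text
tip [226.41 263.01] [210.54 180.71]
shoulder top [243.03 260.22] [214.31 195.27]
shoulder bot [243.46 266.97] [215.4  196.39]
rear top [258.24 260.76] [218.24 209.02]
```

View pics/p0.png

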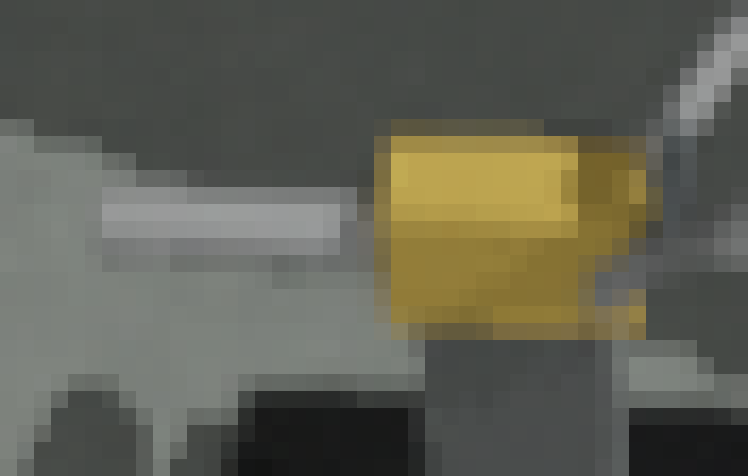

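View pics/p0t.png

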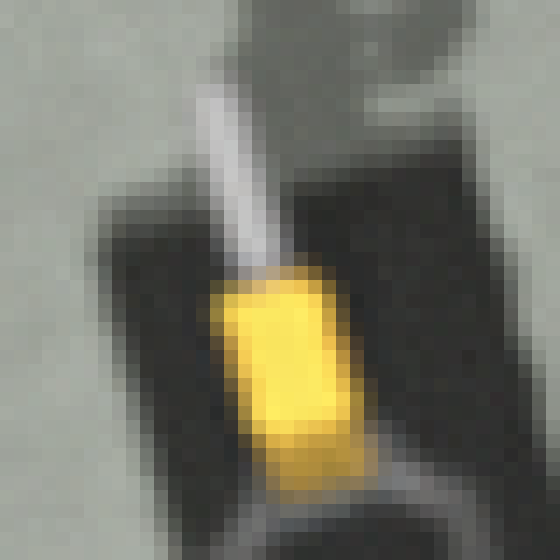

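```bash
python3 - <<'E'
from h import *
for x in (.5581,.5561,.5541,.5521):
  print(x,[ (proj('side',(x,y,z))+[.75,.95]).round(1).tolist() for y,z in ((-.002,.1005),(-.002,.0805),(.014,.1005),(.014,.0805))])
s=cv2.imread("pics/side7.png")[195:222,248:278]
cv2.imwrite("pics/p7.png",cv2.resize(s,None,fx=24,fy=20,interpolation=cv2.INTER_NEAREST))
print("finger outer rear bottom",[(proj('side',(.580+dx,.0055+.008+th,.0722))+[.75,.95]).round(1).tolist() for dx in(-.0075,.0075) for th in(.008,.0175)])
E
```

```text
0.5581 [[268.1, 202.9], [268.2, 209.2], [265.8, 205.9], [266.0, 212.3]]
0.5561 [[268.8, 203.0], [268.9, 209.3], [266.6, 206.1], [266.7, 212.4]]
0.5541 [[269.5, 203.2], [269.6, 209.5], [267.3, 206.2], [267.4, 212.6]]
0.5521 [[270.2, 203.3], [270.3, 209.6], [268.0, 206.4], [268.1, 212.7]]
finger outer rear bottom [[259.9, 215.3], [258.5, 217.2], [254.8, 214.2], [253.3, 216.0]]
```

View pics/p7.png

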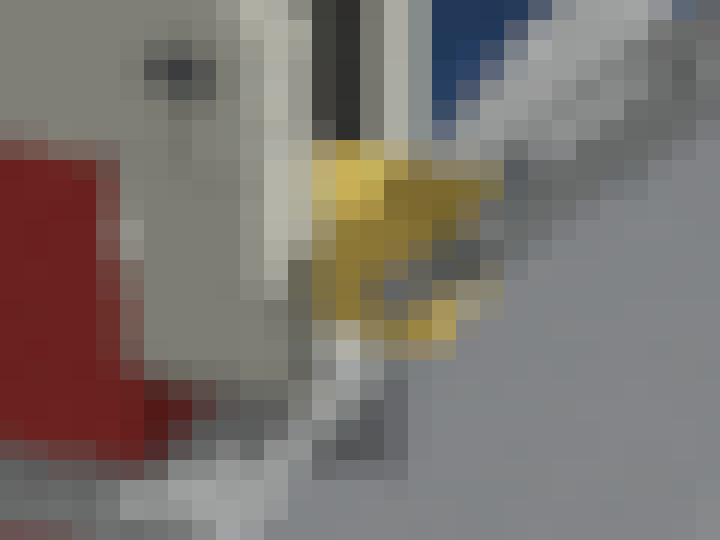

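The head's rear edge at u≈268.3 matches the flush prediction of 268.1, and there is 7 N of contact. So the head is seated to within about 1 mm. Next I'll press slightly, release and look.

drive_tool --pt "0.001 0 0 0 255" --pt "0.0015 0 0 0 255" --pt "0.0015 0 0 0 255"

```text
time: 17.23
tcp_pos: [0.58, 0.0062, 0.0715]
orientation: [[1.0, 0.016, -0.007], [0.016, -1.0, 0.0], [-0.007, -0.0, -1.0]]
contact_force: [-10.1, -0.9, 3.6]
opening: 0.169
```

drive_tool --pt "0 0 0 0 200" --pt "0 0 0 0 120" --pt "0 0 0 0 0" --pt "0 0 0 0 0" --pt "0 0 0 0 0"

```text
time: 17.85
tcp_pos: [0.5839, 0.0061, 0.0724]
orientation: [[1.0, 0.015, 0.001], [0.015, -1.0, -0.0], [0.001, 0.0, -1.0]]
contact_force: [-0.2, 0.2, 0.5]
opening: 0.598
```

```bash
python3 st.py;  python3 pic.py 8 235,295,170,225 -; python3 st.py
```

```text
t 17.85 tcp [583.86   6.14  72.42] yaw 0.88 zax [ 0.0013 -0.     -1.    ] F [-0.17  0.16  0.5 ] op 0.5982 q [-10.3  25.8  93.9   0.   60.2  78.8]
side zoom 10.545454545454545
t 17.9 tcp [583.68   6.16  72.35] yaw 0.89 zax [ 9.e-04 -0.e+00 -1.e+00] F [-0.6  -0.46 -1.01] op 0.6408 q [-10.3  25.8  93.9   0.   60.2  78.8]
```

View pics/side8z.png

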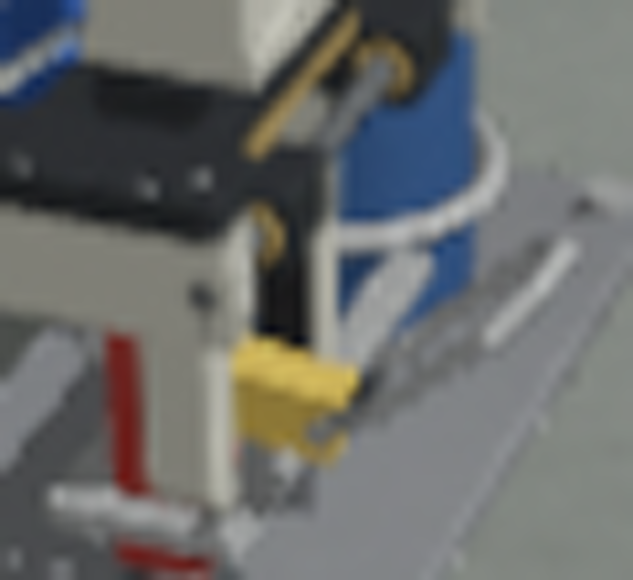

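drive_tool --pt "-0.005 0 0 0 0" --pt "-0.011 0 0 0 0" --pt "-0.011 0 0 0 0"

```text
time: 18.27
tcp_pos: [0.5715, 0.006, 0.0722]
orientation: [[1.0, 0.015, -0.0], [0.015, -1.0, 0.0], [-0.0, -0.0, -1.0]]
contact_force: [-0.6, 0.0, -0.6]
opening: 0.958
```

```bash
python3 st.py;  python3 pic.py 9 240,285,185,225 270,330,140,185; python3 st.py
```

```text
t 18.27 tcp [571.54   6.    72.15] yaw 0.88 zax [-5.e-04  1.e-04 -1.e+00] F [-0.62  0.02 -0.57] op 0.9583 q [-10.6  24.8  95.6   0.   59.6  78.5]
side zoom 14.5
top zoom 12.88888888888889
t 18.38 tcp [572.2    5.9   72.26] yaw 0.88 zax [ 2.e-04  0.e+00 -1.e+00] F [0.21 0.1  0.47] op 0.9956 q [-10.6  24.8  95.6   0.   59.6  78.5]
```

View pics/side9z.png

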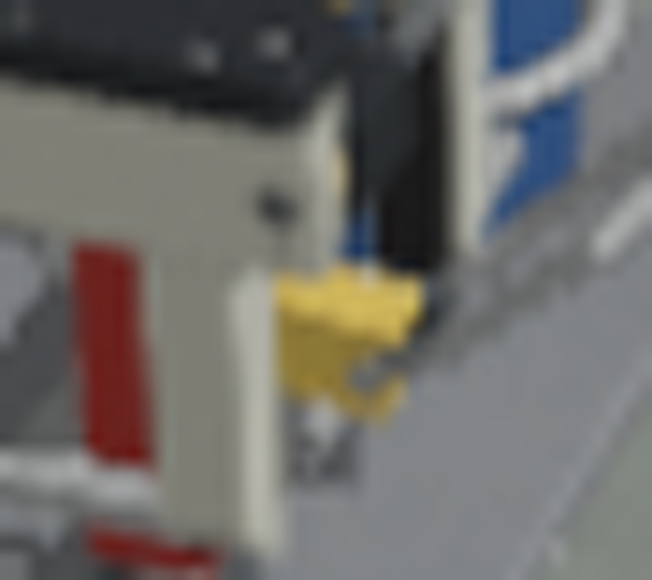

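View pics/top9z.png

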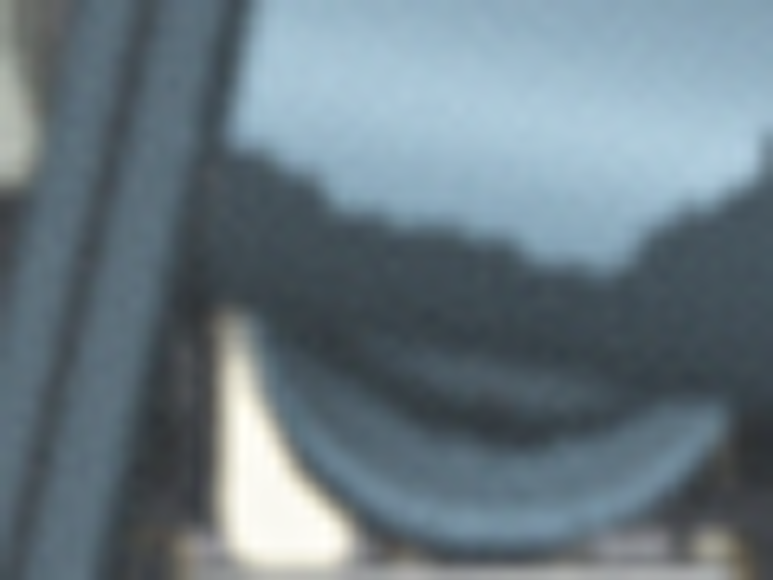

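drive_tool --pt "0 0 0 0 255" --pt "0 0 0 0 255" --pt "0 0 0 0 255" --pt "0 0 0 0 255" --pt "0 0 0 0 255" --newtons 25

```text
time: 19.0
tcp_pos: [0.5722, 0.0059, 0.0722]
orientation: [[1.0, 0.015, 0.0], [0.015, -1.0, 0.0], [0.0, -0.0, -1.0]]
contact_force: [-0.7, -0.0, -0.5]
opening: 0.513
```

drive_tool --pt "0 0 0 0 255" --pt "0 0 0 0 255" --pt "0 0 0 0 255" --pt "0 0 0 0 255" --pt "0 0 0 0 255"

```text
time: 19.62
tcp_pos: [0.5724, 0.0059, 0.0722]
orientation: [[1.0, 0.015, 0.0], [0.015, -1.0, -0.0], [0.0, 0.0, -1.0]]
contact_force: [1.0, -0.3, 0.5]
opening: 0.174
```

drive_tool --pt "0.0005 0 0 0 255" --pt "0.001 0 0 0 255" --pt "0.0015 0 0 0 255" --pt "0.0015 0 0 0 255"

```text
time: 20.12
tcp_pos: [0.5728, 0.006, 0.0721]
orientation: [[1.0, 0.016, -0.002], [0.016, -1.0, -0.0], [-0.002, -0.0, -1.0]]
contact_force: [-5.6, -0.9, 4.9]
opening: 0.17
```

Contact built up within 0.4 mm with the fingers 8 mm clear of the post, so the head is seated. Now I'll release and retreat upward.

drive_tool --pt "-0.001 0 0 0 200" --pt "-0.001 0 0 0 100" --pt "-0.001 0 0 0 0" --pt "-0.001 0 0 0 0" --pt "-0.001 0 0 0 0"

```text
time: 20.75
tcp_pos: [0.5728, 0.0059, 0.0721]
orientation: [[1.0, 0.015, 0.0], [0.015, -1.0, 0.0], [0.0, 0.0, -1.0]]
contact_force: [-0.3, 0.2, -0.2]
opening: 0.599
```

drive_tool --pt "0 0 -0.01 0 0" --pt "0 0 -0.03 0 0" --pt "0 0 -0.06 0 0" --pt "0 0 -0.1 0 0" --pt "0 0 -0.14 0 0"

```text
time: 21.38
tcp_pos: [0.5726, 0.0059, 0.2141]
orientation: [[1.0, 0.015, 0.001], [0.015, -1.0, -0.0], [0.001, 0.0, -1.0]]
contact_force: [-0.0, -0.0, 0.1]
opening: 0.999
```

```bash
python3 st.py;  python3 pic.py 10 235,310,160,225 270,330,140,185; python3 st.py
```

```text
t 21.38 tcp [572.64   5.93 214.11] yaw 0.88 zax [ 6.e-04 -1.e-04 -1.e+00] F [-0.01 -0.03  0.12] op 0.9987 q [-10.6  17.3  85.2  -0.   77.5  78.6]
side zoom 8.923076923076923
top zoom 12.88888888888889
t 21.48 tcp [575.6    5.51 218.16] yaw 0.89 zax [ 0.0101 -0.0018 -0.9999] F [ 0.41 -1.05  0.24] op 0.9981 q [-10.6  17.1  84.9   0.   77.4  78.6]
```

View pics/side10z.png

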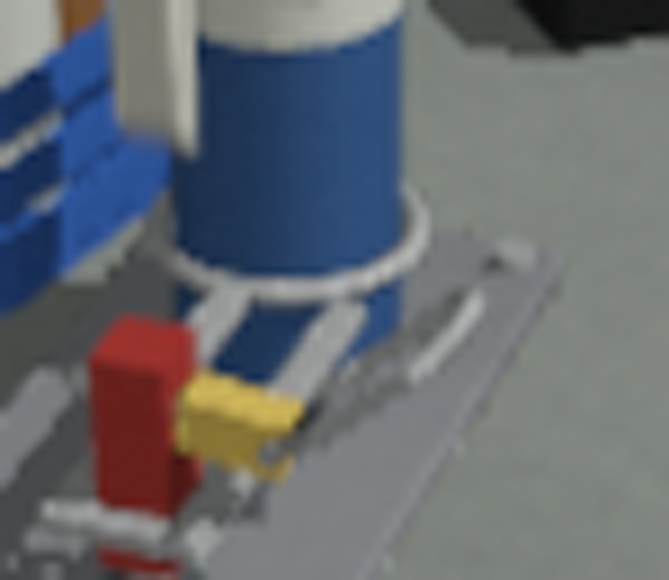

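View pics/top10z.png

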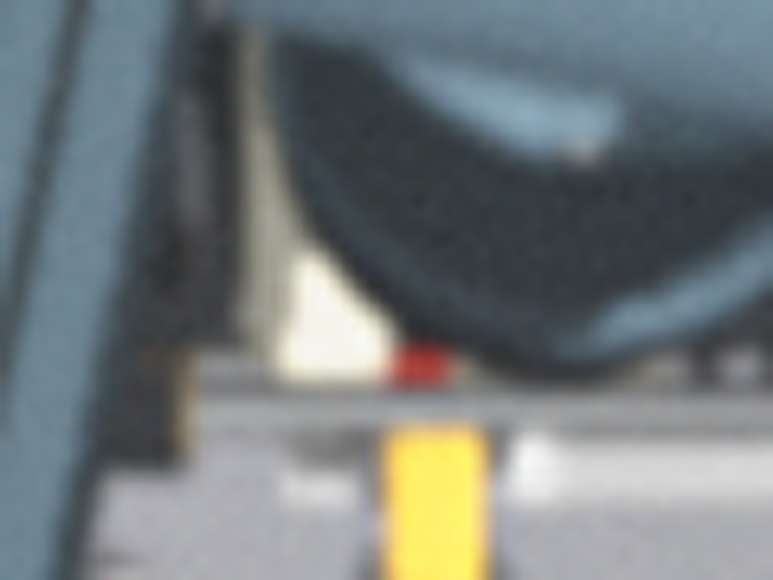

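```bash
python3 - <<'E'
from h import *
o,d=ray('side',284.2,196.2); print(o+d*((.0045-o[1])/d[1]))
o,d=ray('side',285,197.2); print(o+d*((.0045-o[1])/d[1]))
for th in (50,46,42): 
  a=np.radians(th); 
  for dy in (-.022,.022): print(th,(proj('side',(.562-.078*np.cos(a),.0045+dy,.088+.078*np.sin(a)))+[.75,.95]).round(1))
t=cv2.imread("pics/top10.png"); cv2.imwrite("pics/t10.png",cv2.resize(t[160:240,260:360],None,fx=7,fy=7,interpolation=cv2.INTER_CUBIC))
E
```

```text
[0.50860971 0.0045     0.13282281]
[0.50640053 0.0045     0.13029767]
50 [286.7 187.8]
50 [280.8 196.1]
46 [288.2 189.3]
46 [282.3 197.6]
42 [289.5 190.9]
42 [283.7 199.3]
```

View pics/t10.png

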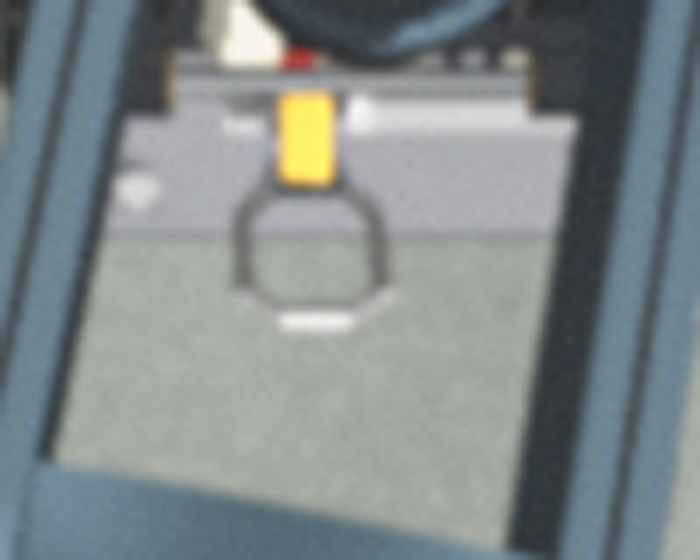

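```bash
python3 - <<'E'
from h import *
print(two((284.2,196.2),(304.8,205.2)))
d=np.load("pics/side10_d.npy");t=np.load("pics/top10_d.npy")
for v in range(202,209): print(v,[ (dep('top',u,v,t[v,u])*1000).round().astype(int).tolist() for u in range(300,311,2)])
for z in (.13,.14,.145): print(onz('top',304.8,205.2,z).round(4))
s=cv2.imread("pics/side10.png")[186:212,266:296]
cv2.imwrite("pics/b10.png",cv2.resize(s,None,fx=22,fy=22,interpolation=cv2.INTER_NEAREST))
for v in range(190,206): print(v,[ int((dep('side',u,v,d[v,u])*1000)[2].round()) for u in range(278,294)])
E
```

```text
(array([0.50685962, 0.00280838, 0.13191204]), np.float64(0.004449869035814146))
202 [[528, 7, 0], [528, 2, 0], [528, -3, -2], [528, -8, 2], [528, -13, -1], [528, -18, 0]]
203 [[526, 7, -3], [525, 2, -1], [525, -3, 1], [526, -8, -1], [526, -13, -2], [509, -9, 141]]
204 [[506, 13, 140], [507, 9, 139], [507, 4, 139], [507, 0, 140], [506, -4, 141], [507, -9, 140]]
205 [[504, 13, 142], [504, 9, 141], [504, 4, 140], [504, 0, 140], [504, -4, 144], [504, -9, 143]]
206 [[502, 13, 141], [502, 9, 141], [502, 4, 139], [502, 0, 137], [502, -4, 142], [518, -18, -1]]
207 [[515, 7, 0], [515, 2, -1], [515, -3, -2], [516, -8, -4], [516, -13, -2], [515, -18, 1]]
208 [[513, 7, -1], [513, 2, -1], [513, -3, -6], [513, -8, -2], [513, -13, 2], [513, -18, 0]]
[0.5049 0.0021 0.13  ]
[0.5038 0.0027 0.14  ]
[0.5032 0.0029 0.145 ]
190 [56, 54, 53, 9, 6, 9, 11, 9, 8, 7, 8, 10, 9, 11, 10, 11]
191 [50, 51, 9, 8, 10, 9, 8, 10, 8, 9, 12, 9, 10, 9, 10, 9]
192 [40, 36, 8, 9, 10, 8, 11, 9, 9, 9, 7, 6, 9, 9, 8, 8]
193 [35, 34, 8, 10, 8, 647, 9, 10, 133, 140, 141, 8, 8, 7, 10, 7]
194 [35, 29, 8, 8, 10, 8, 126, 129, 132, 140, 141, 136, 12, 9, 8, 9]
195 [30, 28, 8, 9, 9, 126, 125, 126, 139, 139, 138, 11, 12, 8, 6, 6]
196 [28, 22, 9, 120, 122, 123, 123, 7, 139, 138, 10, 8, 8, 9, 10, 10]
197 [24, 19, 116, 118, 117, 120, 10, 139, 140, 137, 8, 10, 9, 11, 7, 6]
198 [113, 110, 114, 113, 10, 10, 137, 139, 139, 11, 6, 8, 8, 9, 8, 3]
199 [109, 110, 109, 8, 8, 137, 137, 135, 9, 8, 9, 7, 9, 8, 6, -4]
200 [105, 9, 7, 12, 135, 132, 134, 9, 10, 8, 7, 11, 8, 9, 0, -3]
201 [8, 8, 10, 131, 132, 131, 10, 10, 8, 9, 6, 6, 9, 2, -4, -3]
202 [9, 129, 130, 130, 131, 9, 7, 9, 10, 8, 9, 7, 7, -2, -3, -5]
203 [125, 127, 128, 127, 9, 8, 10, 10, 9, 9, 9, 7, 1, -4, -3, -4]
204 [124, 124, 12, 9, 9, 10, 6, 9, 11, 11, 8, 3, -3, -2, -3, -4]
205 [120, 11, 9, 10, 9, 11, 10, 9, 7, 10, 6, -1, -4, -2, -4, -2]
```

View pics/b10.png

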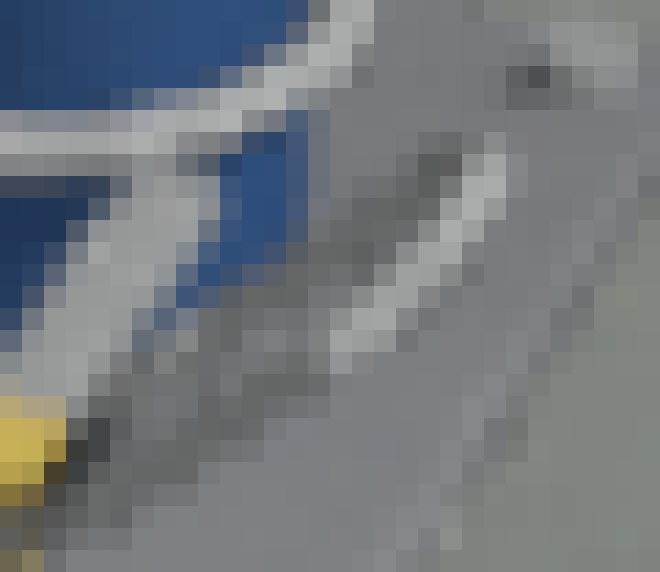

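Bar located by depth at about (0.504, 0.003, 0.138); its 0.077 m distance to the hinge agrees with the 78 mm given. Next I'll turn the closed gripper 90° and go behind the bar.

drive_tool --pt "-0.02 0 0 -0.17 255" --pt "-0.04 0 0 -0.34 255" --pt "-0.06 0 0 -0.51 255" --pt "-0.08 0 0 -0.68 255" --pt "-0.101 0 0 -0.85 255"

```text
time: 22.1
tcp_pos: [0.4708, 0.0044, 0.2119]
orientation: [[0.644, 0.765, -0.0], [0.765, -0.644, 0.0], [-0.0, -0.0, -1.0]]
contact_force: [-0.3, -0.3, 0.8]
opening: 0.514
```

drive_tool --pt "0 0 0 -0.17 255" --pt "0 0 0 -0.34 255" --pt "0 0 0 -0.51 255" --pt "0 0 0 -0.68 255" --pt "0 0 0 -0.72 255"

```text
time: 22.72
tcp_pos: [0.4714, 0.0044, 0.2119]
orientation: [[-0.017, 1.0, -0.0], [1.0, 0.017, 0.0], [0.0, -0.0, -1.0]]
contact_force: [-0.3, -0.1, 0.6]
opening: 0.013
```

drive_tool --pt "0 0 0 0 255" --pt "0 0 0 0 255"

```text
time: 22.98
tcp_pos: [0.4716, 0.0044, 0.2121]
orientation: [[-0.014, 1.0, -0.0], [1.0, 0.014, 0.0], [0.0, -0.0, -1.0]]
contact_force: [-0.1, 0.2, -0.8]
opening: 0.005
```

```bash
python3 st.py;  python3 pic.py 11 235,330,130,225 250,350,150,250; python3 st.py
```

```text
t 22.98 tcp [471.58   4.4  212.06] yaw 90.79 zax [-2.e-04  1.e-04 -1.e+00] F [-0.1   0.24 -0.83] op 0.0055 q [-13.1   7.   98.7   0.   74.3 -13.8]
side zoom 6.105263157894737
top zoom 5.8
t 23.07 tcp [471.67   4.37 212.12] yaw 90.8 zax [-1.e-04  0.e+00 -1.e+00] F [-0.63  0.06  0.75] op 0.0052 q [-13.1   7.   98.7   0.   74.3 -13.9]
```

View pics/side11z.png

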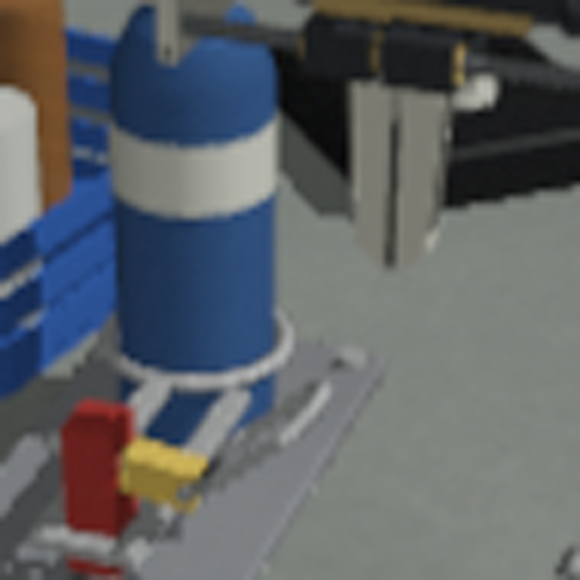

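View pics/top11z.png

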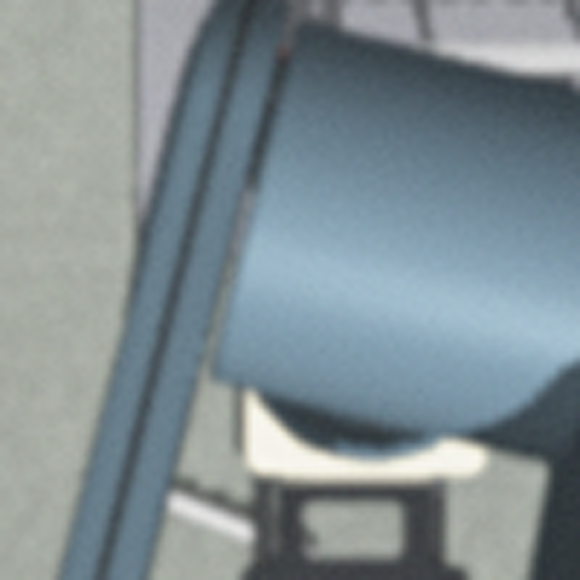

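The closed fingers are behind the bar, which is at about zoomed (305,415) in the side view. Lowering to 15 mm below the bar's height.

drive_tool --pt "0 -0.002 0.02 0 255" --pt "0 -0.002 0.045 0 255" --pt "0 -0.002 0.07 0 255" --pt "0 -0.002 0.089 0 255" --pt "0 -0.002 0.089 0 255"

```text
time: 23.7
tcp_pos: [0.4686, 0.0046, 0.122]
orientation: [[-0.014, 1.0, -0.003], [1.0, 0.014, 0.001], [0.001, -0.003, -1.0]]
contact_force: [0.2, -0.8, 0.1]
opening: 0.004
```

```bash
python3 st.py;  python3 pic.py 12 235,330,150,225 270,350,170,230
```

```text
t 23.7 tcp [468.57   4.57 121.96] yaw 90.82 zax [-3.3e-03  7.0e-04 -1.0e+00] F [ 0.21 -0.8   0.14] op 0.0038 q [-13.1  12.  106.5  -0.   61.8 -13.9]
side zoom 7.733333333333333
top zoom 9.666666666666666
```

View pics/side12z.png

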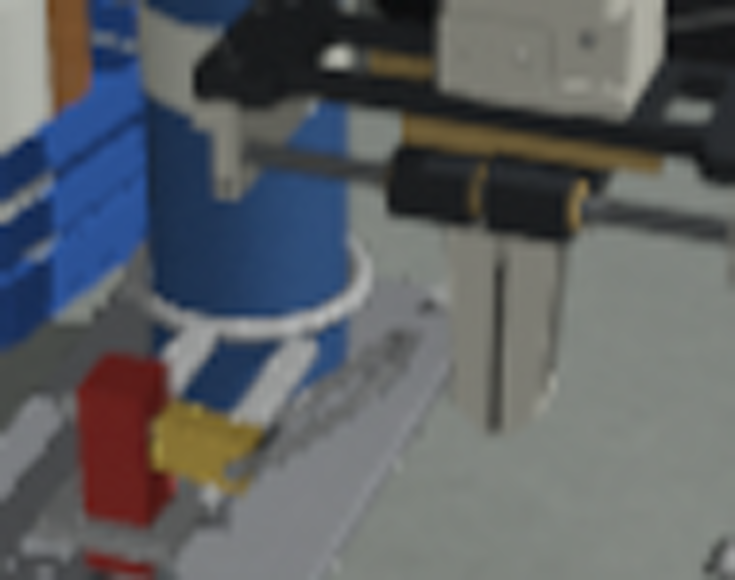

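View pics/top12z.png

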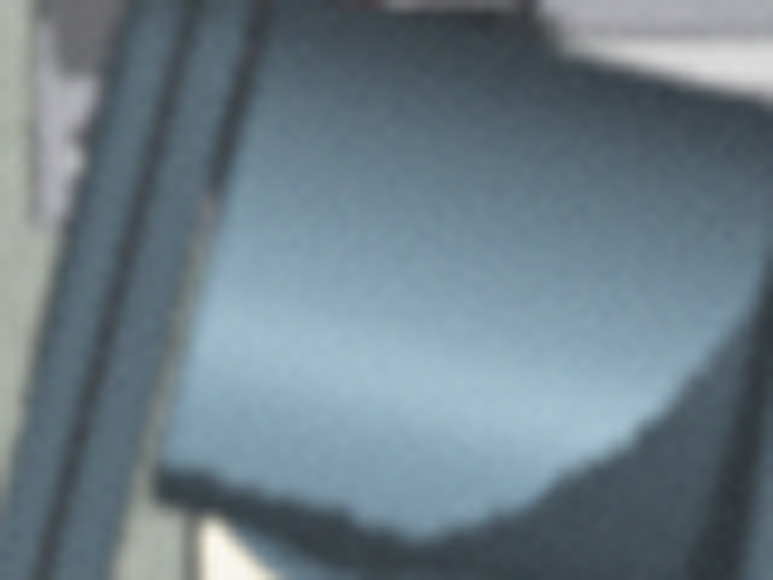

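drive_tool --pt "0 0.007 0 0 255" --pt "0 0.013 -0.001 0 255" --pt "0 0.017 -0.005 0 255" --pt "0 0.022 -0.01 0 255" --pt "0 0.022 -0.01 0 255"

```text
time: 24.42
tcp_pos: [0.4911, 0.0047, 0.1337]
orientation: [[-0.015, 1.0, -0.002], [1.0, 0.015, -0.0], [-0.0, -0.002, -1.0]]
contact_force: [-4.7, -0.3, 2.3]
opening: 0.002
```

```bash
python3 st.py;  python3 pic.py 13 235,310,160,218 -
```

```text
t 24.43 tcp [491.1    4.73 133.66] yaw 90.85 zax [-0.0018 -0.     -1.    ] F [-4.69 -0.31  2.31] op 0.0021 q [-12.5  13.3 102.8  -0.   64.  -13.3]
side zoom 10.0
```

View pics/side13z.png

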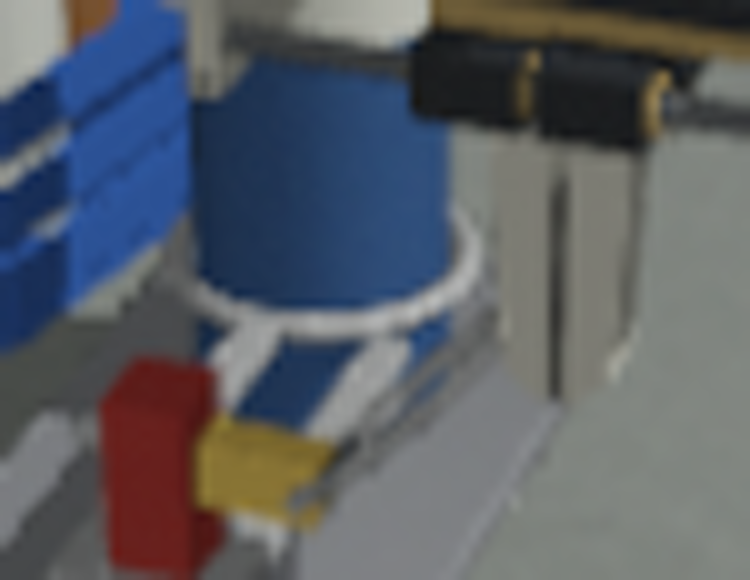

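The finger's front face is on the bar at about zoomed (500,320), with a reaction near 5 N. Continuing along the arc.

drive_tool --pt "0 0.004 -0.003 0 255" --pt "0 0.008 -0.006 0 255" --pt "0 0.011 -0.0085 0 255" --pt "0 0.011 -0.0085 0 255"

```text
time: 24.98
tcp_pos: [0.502, 0.0049, 0.1422]
orientation: [[-0.015, 1.0, -0.002], [1.0, 0.015, -0.0], [-0.0, -0.002, -1.0]]
contact_force: [-6.4, 0.1, 5.6]
opening: 0.006
```

```bash
python3 st.py;  python3 pic.py 14 235,310,160,218 -
```

```text
t 24.98 tcp [502.03   4.86 142.24] yaw 90.85 zax [-1.5e-03 -1.0e-04 -1.0e+00] F [-6.42  0.13  5.58] op 0.0059 q [-12.2  13.8 100.7  -0.   65.6 -13. ]
side zoom 10.0
```

View pics/side14z.png

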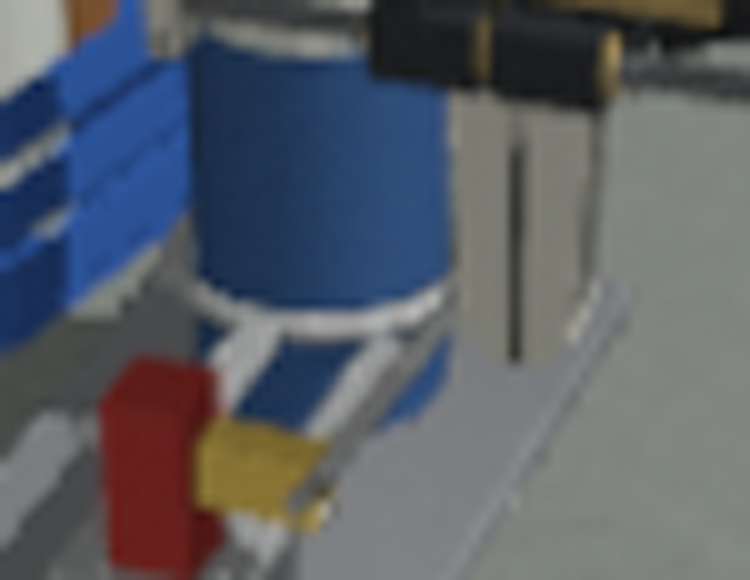

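drive_tool --pt "0 0.003 -0.0005 0 255" --pt "0 0.006 -0.001 0 255" --pt "0 0.009 -0.0015 0 255" --pt "0 0.013 -0.002 0 255" --pt "0 0.013 -0.002 0 255"

```text
time: 25.65
tcp_pos: [0.5163, 0.005, 0.1437]
orientation: [[-0.015, 1.0, 0.001], [1.0, 0.015, -0.0], [-0.0, 0.001, -1.0]]
contact_force: [-4.0, -0.4, 2.6]
opening: 0.006
```

drive_tool --pt "0 0.004 -0.001 0 255" --pt "0 0.008 -0.002 0 255" --pt "0 0.012 -0.003 0 255" --pt "0 0.012 -0.003 0 255"

```text
time: 26.15
tcp_pos: [0.5284, 0.0051, 0.1467]
orientation: [[-0.015, 1.0, 0.001], [1.0, 0.015, -0.0], [-0.0, 0.001, -1.0]]
contact_force: [-2.4, -0.2, 1.9]
opening: 0.004
```

```bash
python3 st.py;  python3 pic.py 15 235,310,160,218 -
```

```text
t 26.15 tcp [528.35   5.09 146.74] yaw 90.84 zax [ 7.e-04 -1.e-04 -1.e+00] F [-2.39 -0.18  1.91] op 0.0039 q [-11.6  16.1  96.9   0.   67.  -12.4]
side zoom 10.0
```

View pics/side15z.png

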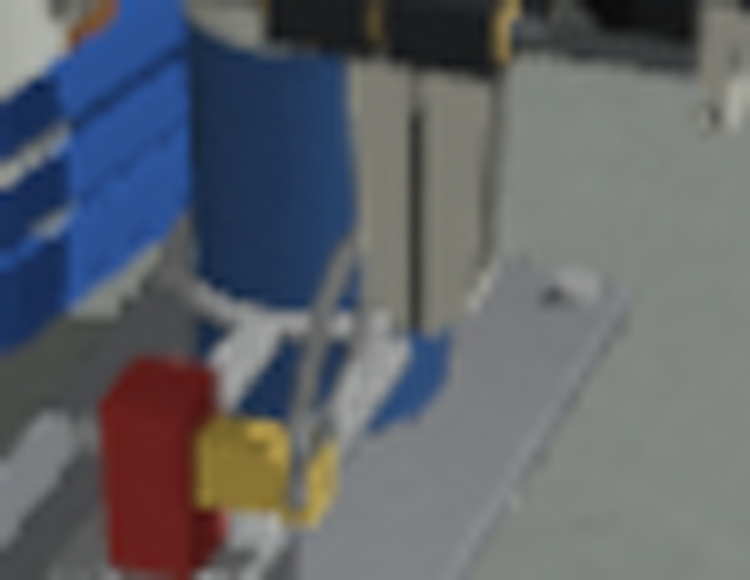

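The ring is now near 80° world, its arms rising steeply at about zoomed (330,330), and the force is falling. I'll continue over the top.

drive_tool --pt "0 0.004 -0.001 0 255" --pt "0 0.008 -0.001 0 255" --pt "0 0.012 -0.001 0 255" --pt "0 0.016 -0.001 0 255" --pt "0 0.02 0 0 255"

```text
time: 26.82
tcp_pos: [0.5482, 0.0054, 0.1467]
orientation: [[-0.015, 1.0, 0.0], [1.0, 0.015, -0.0], [-0.0, 0.0, -1.0]]
contact_force: [-1.5, 0.4, 0.5]
opening: 0.003
```

drive_tool --pt "0 0.005 0 0 255" --pt "0 0.01 0 0 255" --pt "0 0.015 0 0 255" --pt "0 0.02 0 0 255" --pt "0 0.02 0 0 255"

```text
time: 27.45
tcp_pos: [0.5683, 0.0057, 0.1466]
orientation: [[-0.015, 1.0, 0.001], [1.0, 0.015, -0.0], [-0.0, 0.001, -1.0]]
contact_force: [-1.1, 0.4, -1.0]
opening: 0.006
```

```bash
python3 st.py;  python3 pic.py 16 235,310,160,218 -
```

```text
t 27.45 tcp [568.3    5.71 146.65] yaw 90.84 zax [ 5.e-04 -0.e+00 -1.e+00] F [-1.06  0.44 -1.01] op 0.0056 q [-10.7  19.9  91.3   0.   68.7 -11.5]
side zoom 10.0
```

View pics/side16z.png

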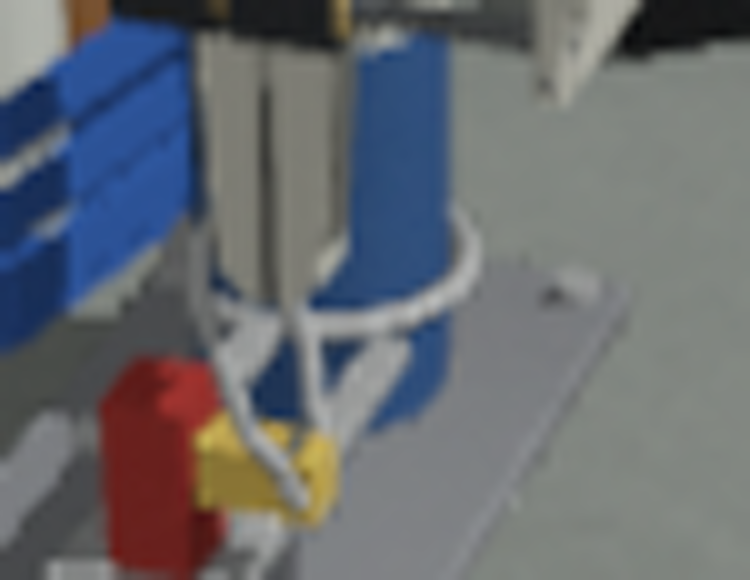

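drive_tool --pt "0 0.004 0 0 255" --pt "0 0.008 0 0 255" --pt "0 0.012 0 0 255" --pt "0 0.012 0 0 255"

```text
time: 28.0
tcp_pos: [0.5802, 0.0059, 0.1467]
orientation: [[-0.015, 1.0, 0.0], [1.0, 0.015, -0.0], [-0.0, 0.0, -1.0]]
contact_force: [-0.5, 0.5, 0.6]
opening: 0.007
```

```bash
python3 st.py;  python3 pic.py 17 225,300,160,218 -
```

```text
t 28.0 tcp [580.2    5.9  146.67] yaw 90.84 zax [ 4.e-04 -0.e+00 -1.e+00] F [-0.52  0.48  0.62] op 0.0068 q [-10.4  21.1  89.6   0.   69.3 -11.3]
side zoom 10.0
```

View pics/side17z.png

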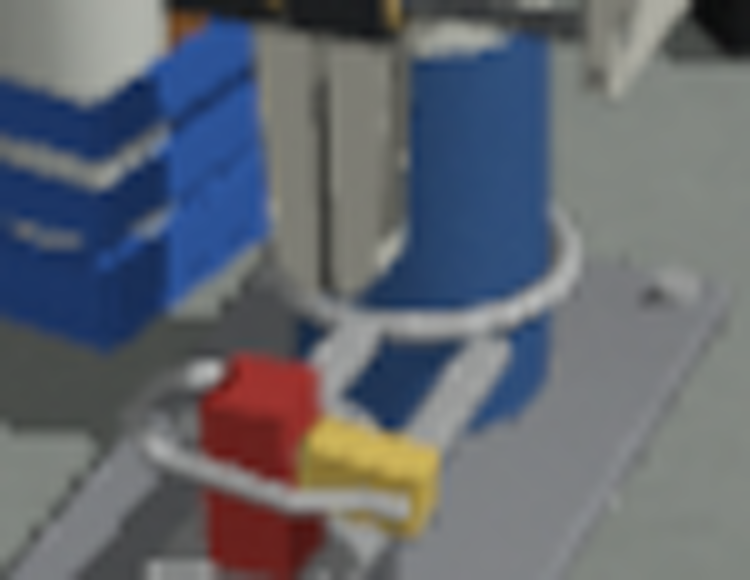

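It snapped: the ring wraps round the post, with its bar end near zoomed (150,440). I'll retreat straight up and check.

drive_tool --pt "0 0 -0.015 0 255" --pt "0 0 -0.04 0 255" --pt "0 0 -0.075 0 255" --pt "0 0 -0.11 0 255" --pt "0 0 -0.13 0 255"

```text
time: 28.68
tcp_pos: [0.5804, 0.0058, 0.2802]
orientation: [[-0.015, 1.0, 0.004], [1.0, 0.015, -0.001], [-0.001, 0.004, -1.0]]
contact_force: [-0.0, -0.6, -0.0]
opening: 0.008
```

drive_tool --pt "0 -0.05 0 0 255" --pt "0 -0.1 0 0 255" --pt "0 -0.15 0 0 255" --pt "0 -0.19 0 0 255" --pt "0 -0.19 0 0 255"

```text
time: 29.3
tcp_pos: [0.3879, 0.0034, 0.2781]
orientation: [[-0.014, 1.0, 0.002], [1.0, 0.014, -0.001], [-0.001, 0.002, -1.0]]
contact_force: [1.0, -0.7, -0.1]
opening: 0.005
```

```bash
python3 st.py;  python3 pic.py 18 225,285,175,220 280,330,140,185; python3 - <<'E'
from h import *
t=np.load("pics/top18_d.npy")
for v in range(150,186,1): print(v,[ int((dep('top',u,v,t[v,u])*1000)[2].round()) for u in range(288,322,1)])
E
```

```text
t 29.3 tcp [387.86   3.44 278.11] yaw 90.81 zax [ 2.3e-03 -7.0e-04 -1.0e+00] F [ 0.97 -0.67 -0.05] op 0.0052 q [-16.1  -4.9 101.5  -0.   83.2 -16.9]
side zoom 12.88888888888889
top zoom 12.88888888888889
150 [7, 13, 6, 13, 11, 5, 10, 11, 13, 97, 98, 96, 95, 95, 98, 98, 97, 97, 95, 94, 94, 95, 13, 10, 10, 10, 15, 13, 12, 10, 12, 11, 11, 12]
151 [8, 1206, 18, 16, 11, 6, 9, 12, 95, 95, 98, 94, 95, 97, 98, 96, 100, 98, 95, 101, 99, 98, 94, 12, 15, 12, 7, 18, 9, 13, 11, 1206, 11, 11]
152 [13, 8, 8, 10, 11, 7, 11, 93, 97, 99, 97, 15, 7, 9, 10, 12, 12, 11, 12, 14, 96, 97, 96, 97, 10, 12, 9, 10, 8, 10, 11, 14, 13, 7]
153 [15, 8, 11, 13, 11, 15, 96, 96, 93, 97, 14, 11, 10, 6, 11, 12, 8, 8, 11, 11, 10, 101, 101, 93, 93, 10, 13, 10, 13, 9, 10, 11, 9, 7]
154 [14, 12, 5, 9, 10, 92, 98, 98, 96, 12, 11, 8, 9, 12, 8, 13, 10, 10, 16, 8, 11, 13, 99, 96, 93, 93, 11, 16, 15, 11, 14, 14, 14, 13]
155 [15, 11, 9, 12, 10, 93, 98, 92, 14, 12, 13, 13, 10, 96, 93, 101, 95, 94, 13, 10, 12, 14, 14, 98, 95, 92, 11, 9, 12, 14, 12, 10, 10, 11]
156 [11, 12, 12, 10, 11, 95, 97, 16, 13, 7, 10, 14, 12, 97, 98, 99, 97, 
[... 3503 characters left out ...]
 9, 11, 11, 12, 17, 8, 10]
181 [17, 8, 16, 8, 10, 12, 8, 12, 9, 87, 86, 88, 96, 97, 100, 95, 96, 100, 101, 92, 92, 12, 10, 13, 13, 12, 11, 7, 11, 12, 9, 8, 10, 10]
182 [11, 8, 9, 8, 13, 9, 12, 15, 14, 10, 86, 88, 97, 96, 98, 97, 95, 96, 94, 86, 90, 9, 11, 10, 12, 14, 9, 11, 13, 10, 11, 11, 10, 12]
183 [10, 7, 13, 7, 12, 15, 10, 11, 11, 9, 86, 88, 95, 96, 93, 97, 96, 97, 94, 87, 88, 16, 10, 9, 5, 9, 10, 12, 8, 9, 12, 8, 10, 12]
184 [11, 13, 12, 8, 10, 16, 12, 13, 9, 11, 83, 88, 95, 97, 98, 95, 96, 95, 97, 88, 84, 13, 10, 14, 13, 9, 9, 14, 14, 9, 10, 17, 11, 10]
185 [10, 13, 14, 10, 6, 9, 11, 12, 13, 7, 10, 13, 80, 79, 80, 80, 78, 84, 9, 10, 9, 10, 14, 9, 13, 12, 14, 9, 15, 11, 10, 13, 10, 15]
```

View pics/side18z.png

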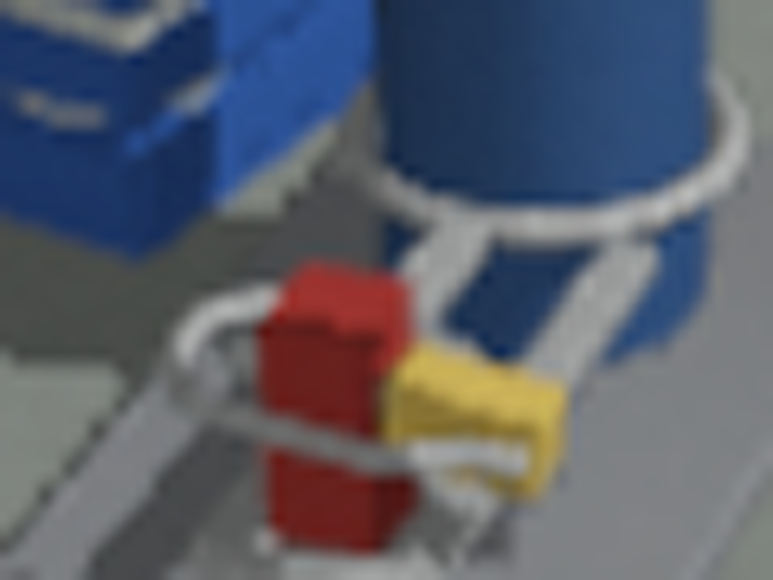

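View pics/top18z.png

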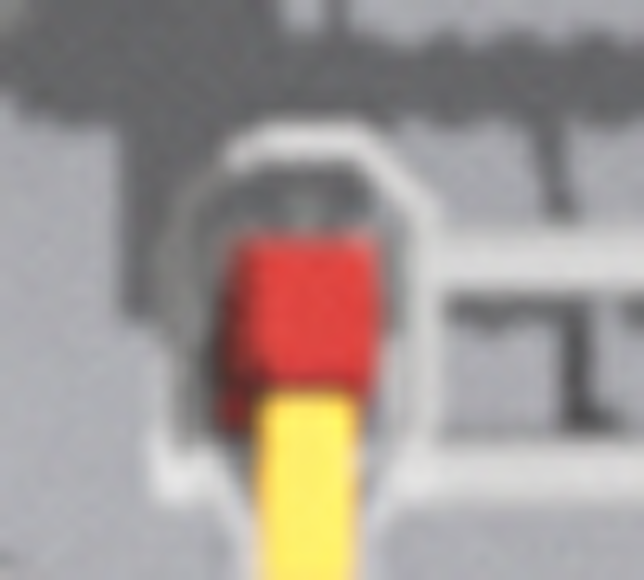

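The ring is closed round the post, its bar near zoomed (295,140) in the top view, and the head is against the post. I'll check the closing angle and the seating gap numerically.

```bash
python3 - <<'E'
from h import *
from plant import read_camera
D=[]
for _ in range(6):
    p,d=read_camera('top'); D.append(np.where(d>.2,d,np.nan))
t=np.nanmedian(D,0)
def pts(v0,v1,u0,u1,zlo,zhi):
    P=np.array([dep('top',u,v,t[v,u]) for v in range(v0,v1) for u in range(u0,u1)]); return P[(P[:,2]>zlo)&(P[:,2]<zhi)]
bar=pts(150,152,298,308,.085,.105); 
L=pts(155,172,292,295,.08,.105);Rr=pts(155,172,311,314,.08,.105)
hd=pts(172,184,300,307,.088,.105); sh=pts(155,158,301,305,.09,.105)
back=np.vstack([pts(178,184,296,299,.08,.093),pts(178,184,308,310,.08,.093)])
print("bar",bar.mean(0),"back",back.mean(0),"shank",sh.mean(0),"head",hd.mean(0))
ring=np.vstack([bar,L,Rr,back]); c=np.polyfit(ring[:,0],ring[:,2],1); print("ring slope deg",np.degrees(np.arctan(c[0])))
c2=np.polyfit(hd[:,0],hd[:,2],1); print("head slope deg",np.degrees(np.arctan(c2[0])))
ax=(hd[:,2].mean()-.010, hd[:,0].mean()); s=(sh[:,2].mean()-.0049-ax[0])/(sh[:,0].mean()-ax[1]); print("axis slope",np.degrees(np.arctan(s)))
print("head front x",onz('top',303,170.6,.0975)[0],"post near x",onz('top',303,168.4,.1106)[0],"tip x",onz('top',303,154.5,.0955)[0])
E
python3 pic.py 19 100,400,100,400 0,560,0,420
```

```text
bar [0.63794113 0.00692515 0.09595558] back [0.56922934 0.00616101 0.0884875 ] shank [0.62481372 0.00678642 0.09591003] head [0.57366619 0.00511353 0.09662417]
ring slope deg 6.210562095372591
head slope deg 5.804562471143031
axis slope 4.9010858674752775
head front x 0.5898163338575378 post near x 0.5925007019587297 tip x 0.6285030567104085
side zoom 1.9333333333333333
top zoom 1.380952380952381
```

View pics/top19z.png

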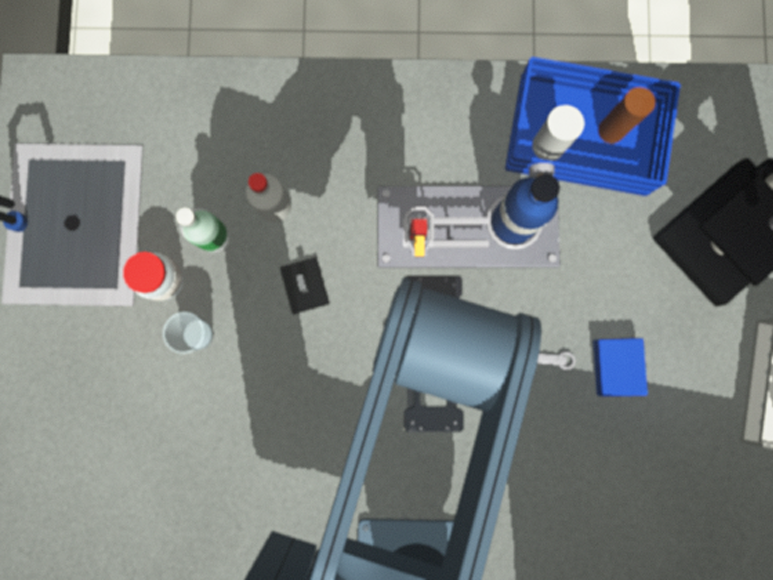

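```bash
python3 - <<'E'
from h import *
for f in ("top10","top18","top19"):
    im=cv2.imread(f"pics/{f}.png").astype(float)
    y=(im[...,2]+im[...,1])/2-im[...,0]   # yellowness
    col=y[160:195,301:306].mean(1); print(f,[int(c) for c in col])
    g=im[...,2]-(im[...,1])
    print("  red-green",[int(c) for c in g[155:180,301:306].mean(1)])
    print("  gray tip",[int(c) for c in im[148:160,302:305].mean((1,2))])
for v in (184.0,184.5,185,185.5,186): print(v,onz('top',303,v,.0957)[0])
E
```

```text
top10 [-9, -9, -9, -9, -6, -5, 8, 33, 45, 30, 3, -4, 15, 79, 134, 144, 142, 141, 141, 140, 140, 140, 141, 141, 141, 122, 58, 3, -8, -6, -5, -5, -5, -1, 2]
  red-green [-7, -7, -7, -6, -7, -7, -8, -8, -7, -6, -2, 15, 58, 79, 54, 9, -4, 7, 31, 24, 16, 15, 14, 14, 13]
  gray tip [89, 69, 60, 57, 58, 57, 59, 57, 60, 58, 57, 61]
top18 [79, 82, 81, 81, 81, 81, 81, 79, 73, 64, 89, 136, 143, 141, 140, 139, 140, 140, 139, 139, 138, 138, 139, 140, 135, 91, 20, -7, -6, -5, -6, -5, -5, -2, 3]
  red-green [0, -1, 16, 67, 123, 150, 153, 152, 152, 152, 151, 152, 150, 142, 108, 55, 33, 17, 15, 16, 16, 14, 15, 14, 14]
  gray tip [108, 152, 206, 203, 158, 113, 108, 118, 122, 125, 125, 122]
top19 [80, 82, 81, 81, 81, 80, 80, 78, 73, 64, 89, 133, 141, 138, 137, 138, 140, 140, 139, 140, 139, 139, 139, 140, 136, 92, 19, -6, -6, -5, -5, -5, -5, -1, 2]
  red-green [0, 0, 16, 68, 124, 149, 153, 153, 152, 152, 151, 151, 149, 142, 108, 56, 33, 21, 21, 22, 21, 17, 15, 14, 14]
  gray tip [107, 154, 205, 203, 155, 113, 109, 117, 124, 125, 125, 123]
184.0 0.5584912758395985
184.5 0.5573135874799844
185 0.5561361704576557
185.5 0.5549590246788498
186 0.5537821500498471
```

```bash
python3 st.py; python3 -c "
from plant import close_job
print(close_job())"
```

```text
t 29.8 tcp [390.05   3.16 276.36] yaw 90.85 zax [-9.e-04  3.e-04 -1.e+00] F [ 0.06 -0.16 -1.08] op 0.0084 q [-16.   -4.4 101.4  -0.   83.1 -16.9]
the job is handed in; nothing more can be done
None
```

The linch pin is through the post with its head against it, the ring is snapped shut over the pin's end, and I handed the job in at about 30 s of the 72 s allowed. No verdict was reported.

I took the pin from its block and found the hole by sight, with its axis about 90.4 mm above the table. It went in with under about 3 N of resistance. I pushed until the head met the post at about 10 N. I then re-gripped the head further back so the fingers could not touch the post, and contact came again within 0.4 mm, so it was seated with the ring still open. I released it, turned the closed fingers 90° and pushed the ring's bar along its arc. The measured force on the tool peaked at about 8.5 N, and the ring snapped down over the pin's end.

**Last checks:**
- **Ring:** it lies within about 1.5° of the shank's direction, so it should be near 2.25 rad against the 2.15 rad needed.
- **Straightness:** the pin droops about 5° (0.09 rad), inside the 0.2 rad limit.
- **Tip:** it stands about 36 mm past the near face, against 34.5 mm needed.
- **Surroundings:** in the last top picture the bottles, jar, beaker and slide box look unmoved. The spare pin and most of the spanner were hidden behind the arm, so I could not confirm those two. The gripper was clear of everything.

**One disagreement:** the camera put the head's front 1 to 3 mm off the post, while the touch test said it was flush. Droop explains about 1 mm of that, and the pixels are about 2.3 mm each. The head's rear edge had not moved back since the touch test, so I trusted the touch.

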